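# Load a brass bush in its nest and lock it with the taper pin from a keeper hook

## Task

Get the nest ready for welding: stand the brass bush upright in the recess of the bush nest. Then press open the sprung keeper of the hook on which the red-handled locating pin hangs, lift that pin off its hook and push it down through the bush until its taper sits fully home in the bush's bore. Leave the black-handled pin hanging behind its shut keeper, do not disturb the other things on the bench, and let go of everything.

Things in the scene. Friction and masses are not known exactly. Their poses are not given: they have to be found in the camera images.
- brass_bush_center (a point): centre (half-way up) of the loose brass-coloured bush, a plain tube 30 mm in outer diameter, 50 mm tall, bore 16 mm right through, standing upright; z is its axis. It stands in a row with two grey steel bushes, and which place is whose changes
- steel_bush_center (a point): centre of a grey steel bush, 34 mm in diameter, 42 mm tall; a bystander that stands fast
- short_bush_center (a point): centre of a grey steel bush, 36 mm in diameter, 30 mm tall; a bystander that stands fast
- nest_floor (a point): centre of the floor of the recess in the bush nest, 22 mm above the bench. The nest is a fixed square steel block, 76 x 76 mm, 28 mm high, with two bolted lugs; the round recess in its top is 34 mm in diameter and 6 mm deep with a 2.5 mm lead-in chamfer, and a 15 mm pin hole goes on down through the block from the middle of its floor. z up
- red_pin_handle (a point): middle of the red handle of the wanted locating pin, on its axis; z points up the pin. Handle 21 mm in diameter, from 22 mm below this point to 26 mm above it. The pin (0.18 kg) hangs in one of the two forks by its steel collar, handle upright above the fork. Pin home, its taper in the bore of the nested bush: this point is 98 mm above the nest floor
- black_pin_handle (a point): middle of the black handle of the other pin, which hangs in the other fork; same handle, neck and collar, shank 15 mm thick and 50 mm long. To be left alone
- left_hook_seat (a point): seat of the left (+y) hook of the grey pin rack (foot plate 100 x 170 x 10 mm, hooks 110 mm apart): where the underside of the pin's collar rests on the fork's two arms, mid-way between them, 125 mm above the bench. Arms 23 mm apart, their front tips turn up 7 mm. x points from the fork's open mouth back to its post, y to the rack's left, z up
- right_hook_seat (a point): seat of the right (-y) hook of the pin rack, made like the left one
- left_keeper_tab (a point): centre of the top face of the left keeper's yellow press tab, 50 (y) x 18 mm, 55 mm from the hinge. Shut: 9 mm above the hook seat and 60 mm behind it (along the rack's x), sloping up and back by 0.4 rad. Fully open: it has gone down 43 mm. Free below it to the foot plate; the post ends 20 mm in front of it
- right_keeper_tab (a point): right hook: the same point of the right keeper's press tab
- left_keeper (a joint): left keeper's hinge, rad: 0 shut, 0.8 open. Over-centre spring: about 4 N at the tab at first, less further down; past 0.42 (tab about 23 mm down) it snaps open by itself and stays open. Shut, its two noses lie over the hanging pin's collar, so that the pin cannot be lifted; pulling the pin does not open it
- right_keeper (a joint): right hook's keeper hinge, made like the left one
- dip_tin: blue and white round tin, 60 mm in diameter, 42 mm tall, origin under its centre; a bystander
- spray_can: white spray can with a red cap, 53 mm in diameter, 194 mm tall, origin under its centre; a bystander
- red_pin_tip (a point): lower end of the red pin, 116 mm below the handle point. From here up: a shank 12 mm in diameter, 62 mm long, with a 9 mm tapered nose; a taper from 12 to 20 mm over 10 mm; a neck 20 mm in diameter, 10 mm long; the collar, 36 mm in diameter, 6 mm thick, whose underside is 34 mm below the handle point
Not all that is in view belongs to the job. Leave any purple look-alike of the part that bears black_pin_handle alone.

How it is judged:
By the outcome, as a careful person would: the job done as asked, in the order asked, and still so for the second after the job is handed in, with the robot touching nothing.
It also fails if it takes over 64 s, if anything falls off the work surface, if the arm or the gripper's body presses on something with over 40 N, if the wrist force passes 120 N, or if a joint passes its speed limit or range.

## Robot

A 6-joint arm with a two-finger parallel gripper is mounted at the origin on a cart in front of the work surface, level with it; the furniture and walls round the work are solid. World frame = base frame: x ahead of the robot, y to its left, z up, the work surface at z = 0. Lengths are in m, angles in rad, forces in N, time in s.
With the tool pointing down it reaches from about 0.325 to 0.775 m from the base axis. Payload 9.3 kg.
Tool frame: the origin (TCP) lies midway between the tips of the shut fingers; the grasp point (between the pads) lies 19 mm behind it (grasp_offset is the distance from the TCP to the grasp point, in m); z points along the fingers, y is the direction in which the jaws open and shut (so a half turn about z gives the same grasp; the last joint's range is limited). The gripper opens to 85 mm and grips with 20 to 120 N. Pads are 22 mm wide; open, the fingers measure 114 mm over their backs; the gripper's body (76 mm by 85 mm) begins 54 mm behind the grasp point. The pads swing forward as they close: fully open they stand 13 mm farther back than shut.
Start: joints at [0.974, 0.259, 0.021, 1.334, 0, 1.418], TCP at [0.236, 0.497, 0.231] pointing down, gripper open.
Joint ranges: [-3.04, 3.04], [-0.91, 1.82], [-1.04, 1.36], [-1.92, 1.95], [-1.52, 1.45], [-3.14, 3.14]. Speed limits (rad/s): [2.22, 2.22, 2.79, 3.14, 3.14, 3.14].

## Interface

Orientations are given as [roll, pitch, yaw] about the fixed x, y, z axes, in that order (R = Rz(yaw) Ry(pitch) Rx(roll)).
In Python, from station import * gives the robot as it stands. The module is installed in compiled form; this text tells all that it offers.
- The arm moves only by the tool arm_command, never from a script. Its argument "targets" is a list of rows, each a list of 3 entries, a list of its own where there are three numbers: the shift along the tool's x, y, z in cm, then the turn, a rotation vector about the tool's x, y, z in degrees, then the closure, from -1 (fully open) to 1 (shut). A call has exactly 10 rows; each row is the pose to reach, as a shift and turn from the pose commanded when the call began, along the tool's axes at that moment; what a row does not reach only later rows make up. A row lasts 1/12 s, in which the tool goes at most 41.7 mm and 7.16 degrees, less where a joint would pass 70% of its speed; a pose out of reach is approached as far as the arm can. A call with a gripper value outside its range is refused whole. The fingers move at their own pace and stop on an object; "newtons" is the grip in N (left out, the last holds). Time passes only in rows, so rows that repeat a pose let the fingers close, or fill a call up. It gives the time, the measured TCP pose, the force and the opening at its end, in the units of the state.
- sense(): the state, without advancing time (a new reading comes with each control period).
- snapshot(name): name is "scene" or "top"; returns a dict with "img" (400x640x3 uint8, red, green, blue), "fx", "fy", "cx", "cy" (pixels), "k1" (the pictures are not rectified: a ray, as slopes to the right and down, at radius r is drawn at 1 + k1 r^2 times it, then the intrinsics apply), "rvec" (rotation vector, rad) and "tvec" (3), from world to camera coordinates, as OpenCV has them. Camera axes: x right, y down, z forward; pixel columns grow to the right and rows downward; lengths in m; the calibration is good to about 2 mm. A picture is of the moment at which its call begins. There is no depth.
- hand_in(): hands the job in, once; it reports no verdict.
The state is a dict: "time_s": time; "joint_positions": joint angles; "qd": joint speeds; "effort": joint torques, N m; "eef_pos": TCP position; "tool_rot": TCP orientation; "ft_force": force on the tool from outside, world axes, zero at the start; "torque": the same for the moment, N m; "gripper_width": finger opening in m.
Only numpy, scipy, OpenCV 4.12 (cv2) and the standard library are available. Lean on these libraries where they do the work, as an engineer would, in place of code of your own. Each camera call takes 0.05 s, during which the arm holds its last target.

## Working session

There is one attempt and no reset: what is moved stays moved. The work goes in short steps, Python scripts to look and compute and a tool call to move; the robot and the scene stay as the last step left them, time stands still between calls to the robot, and variables do not carry over. Pictures are saved under pics/ and viewed, and the job is handed in when it is done.

Besides the shell and the picture viewer there is one more tool, called after "Call:" in YAML: its name, and indented under it one key for each argument. arm_command: Moves the arm, as the interface text tells. Its arguments: {"type":"object","properties":{"targets":{"type":"array"},"newtons":{"type":"number"}},"required":["targets"]}

```bash
mkdir -p pics; python3 - <<'E'
from station import *
import cv2,pickle
s=sense();print({k:(v if k in('time_s','eef_pos','tool_rot','ft_force','gripper_width') else 0) for k,v in s.items()})
d={}
for n in("scene","top"):
    p=snapshot(n);d[n]=p
    cv2.imwrite(f'pics/{n}0.png',p['img'][:,:,::-1])
    print(n,{k:v for k,v in p.items() if k!='img'})
pickle.dump(d,open('s0.pkl','wb'))
E
```

```text
{'time_s': 0.0, 'joint_positions': 0, 'qd': 0, 'effort': 0, 'eef_pos': array([0.2359921 , 0.49647729, 0.23064061]), 'tool_rot': array([-3.14021314e+00, -1.89308579e-04,  2.69780699e+00]), 'ft_force': array([-0.66717817,  0.03969044,  0.04523487]), 'torque': 0, 'gripper_width': 0.08551513648051479}
scene {'fx': 415.74755057217527, 'fy': 415.74755057217527, 'cx': 319.4760788369695, 'cy': 202.97683070214504, 'k1': -0.06178596956058977, 'rvec': array([ 1.22520154, -2.07257985,  1.1517562 ]), 'tvec': array([0.28468477, 0.32675501, 0.74129661])}
top {'fx': 428.5719880814629, 'fy': 428.5719880814629, 'cx': 318.5294299034033, 'cy': 199.35929067527465, 'k1': 0.03825580691298529, 'rvec': array([ 2.11103801, -2.12223745,  0.19015158]), 'tvec': array([0.0280602 , 0.53466832, 1.29932319])}
```

View pics/scene0.png

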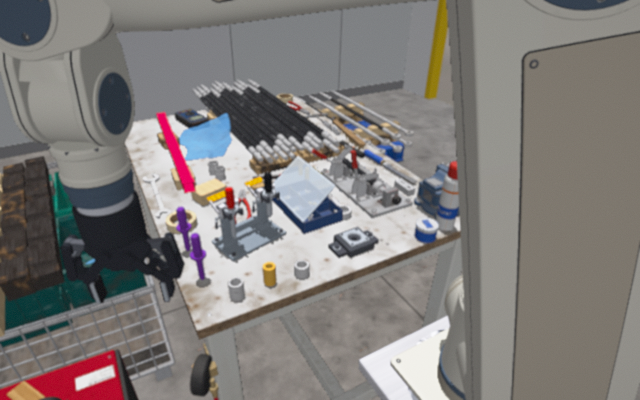

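View pics/top0.png

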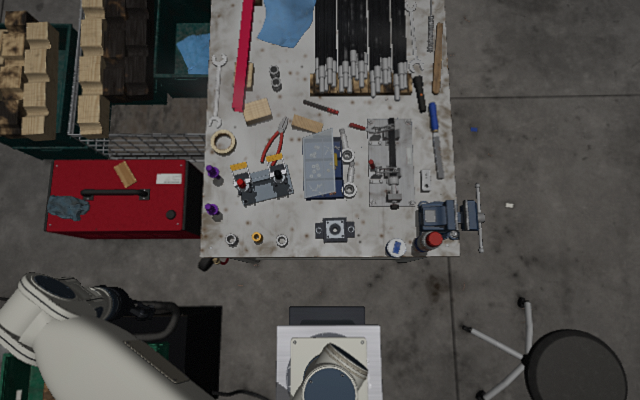

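```bash
cat > h.py <<'E'
import numpy as np,cv2,pickle
def ray(p,u,v):
    R,_=cv2.Rodrigues(np.array(p['rvec']));t=np.array(p['tvec'])
    xd=(u-p['cx'])/p['fx'];yd=(v-p['cy'])/p['fy'];x,y=xd,yd
    for _ in range(20):
        f=1+p['k1']*(x*x+y*y);x,y=xd/f,yd/f
    return -R.T@t, R.T@np.array([x,y,1.])
def onz(p,u,v,z):
    c,d=ray(p,u,v);return c+d*(z-c[2])/d[2]
def proj(p,X):
    R,_=cv2.Rodrigues(np.array(p['rvec']));q=R@np.array(X)+p['tvec'];x,y=q[:2]/q[2]
    f=1+p['k1']*(x*x+y*y);return np.array([p['fx']*x*f+p['cx'],p['fy']*y*f+p['cy']])
def tri(p,a,q,b):
    c1,d1=ray(p,*a);c2,d2=ray(q,*b)
    s=np.linalg.lstsq(np.c_[d1,-d2],c2-c1,rcond=None)[0]
    A=c1+d1*s[0];B=c2+d2*s[1];return (A+B)/2,np.linalg.norm(A-B)
def crop(p,x0,y0,x1,y1,s,name):
    cv2.imwrite(name,cv2.resize(p['img'][y0:y1,x0:x1,::-1],None,fx=s,fy=s,interpolation=cv2.INTER_CUBIC))
E
python3 - <<'E'
from h import *
d=pickle.load(open('s0.pkl','rb'))
crop(d['top'],200,130,370,255,4.7,'pics/t1.png')
crop(d['scene'],160,165,320,305,4.2,'pics/s1.png')
crop(d['scene'],320,200,400,270,6,'pics/s2.png')
E
```

```text
(no output)
```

View pics/t1.png

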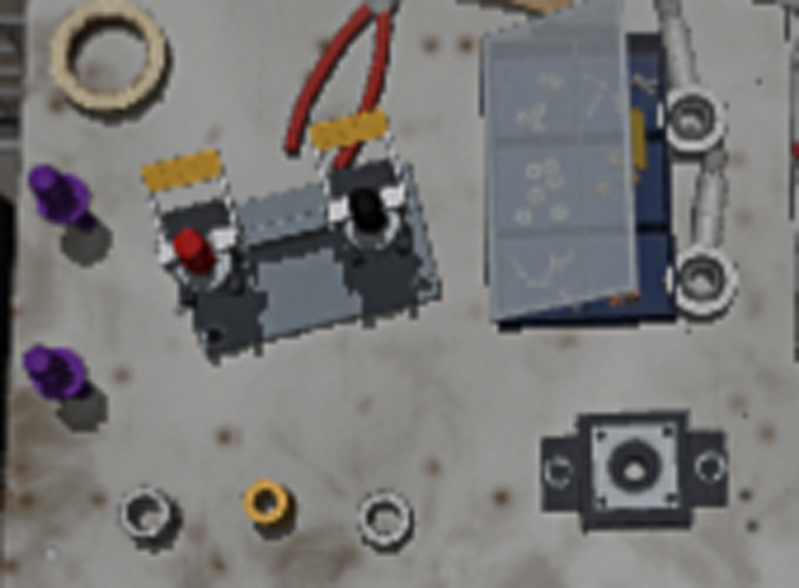

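View pics/s1.png

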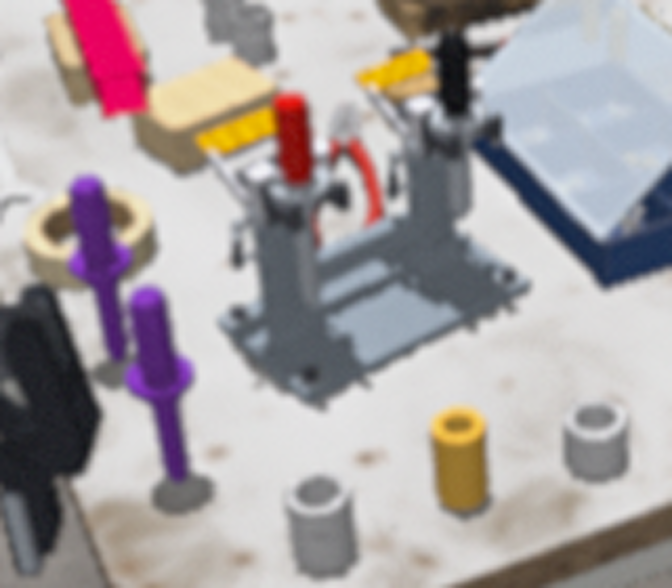

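View pics/s2.png

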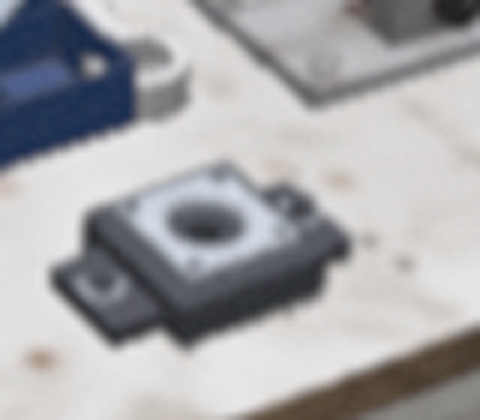

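```bash
cat > m.py <<'E'
from h import *
d=pickle.load(open('s0.pkl','rb'))
def blobs(p,lo,hi,roi,mn=15):
    hsv=cv2.cvtColor(p['img'],cv2.COLOR_RGB2HSV);m=cv2.inRange(hsv,lo,hi)
    k=np.zeros_like(m);k[roi[1]:roi[3],roi[0]:roi[2]]=1;m=m*k
    n,l,st,c=cv2.connectedComponentsWithStats(m)
    return [(np.round(c[i],1).tolist(),st[i].tolist(),m,l==i) for i in range(1,n) if st[i][4]>=mn]
if __name__=='__main__':
    T,S=d['top'],d['scene']
    for nm,p,roi in(('top',T,(200,130,300,250)),('scene',S,(160,165,320,305))):
        for cn,lo,hi in(('yel',(15,120,90),(28,255,255)),('red',(0,170,60),(5,255,255))):
            for b in blobs(p,lo,hi,roi): print(nm,cn,b[0],b[1])
            
    print('bush ring top @z.05',onz(T,200+268/4.7-.5,130+502/4.7-.5,.05))
    # tab rects
    for b in blobs(T,(15,120,90),(28,255,255),(200,130,300,180)):
        ys,xs=np.nonzero(b[3]);r=cv2.minAreaRect(np.c_[xs,ys].astype(np.float32));print(r, onz(T,*r[0],.134))
    # nest
    g=T['img'][210:250,310:362].mean(2);print(onz(T,200+634/4.7-.5,130+466/4.7-.5,.028))
    for u,v in((320+112/6,200+205/6),):pass
    print('nest scene',onz(S,320+203/6-.5,200+222/6-.5,.028))
    # nest top plate corners in top crop
    for c in((590,425),(676,422),(682,506),(600,515)):
        print(onz(T,200+c[0]/4.7-.5,130+c[1]/4.7-.5,.028)[:2])
    for c in((578,413),(688,410),(692,525),(585,530)):
        print(onz(T,200+c[0]/4.7-.5,130+c[1]/4.7-.5,.028)[:2])
E
python3 m.py
```

```text
top yel [273.7, 157.2] [266, 153, 16, 9, 90]
top yel [238.2, 165.9] [230, 162, 17, 9, 91]
top yel [256.2, 236.3] [252, 232, 9, 10, 48]
top red [267.7, 146.5] [261, 132, 17, 30, 69]
top red [279.9, 144.4] [277, 135, 6, 18, 36]
top red [239.7, 181.6] [237, 179, 7, 7, 34]
scene yel [254.6, 181.4] [245, 177, 18, 10, 107]
scene yel [216.2, 195.8] [206, 190, 20, 12, 137]
scene yel [269.0, 273.7] [263, 263, 12, 23, 240]
scene red [229.4, 197.2] [225, 188, 9, 20, 119]
scene red [247.0, 206.5] [244, 200, 6, 16, 20]
bush ring top @z.05 [0.41946143 0.21822731 0.05      ]
((273.7059326171875, 157.3235321044922), (5.820855140686035, 15.764815330505371), 75.96376037597656) [0.64867318 0.15883827 0.134     ]
((238.2190704345703, 165.94944763183594), (5.546535015106201, 16.03997802734375), 77.00537872314453) [0.62250641 0.26494849 0.134     ]
[ 0.44461945 -0.02429775  0.028     ]
nest scene [ 0.44419719 -0.02251734  0.028     ]
[0.47261887 0.00510459]
[ 0.47433197 -0.05299349]
[ 0.41752221 -0.05613424]
[ 0.41176972 -0.00115803]
[0.48085632 0.01316381]
[ 0.48247465 -0.06122636]
[ 0.40477521 -0.06261022]
[0.40179045 0.00895517]
```

```bash
python3 - <<'E'
from h import *
d=pickle.load(open('s0.pkl','rb'))
crop(d['top'],225,155,300,210,10,'pics/t2.png')
crop(d['top'],310,210,362,250,12,'pics/t3.png')
crop(d['scene'],200,165,290,265,6,'pics/s3.png')
crop(d['scene'],220,255,320,305,8,'pics/s4.png')
crop(d['top'],220,225,300,250,10,'pics/t4.png')
E
```

```text
(no output)
```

View pics/t2.png

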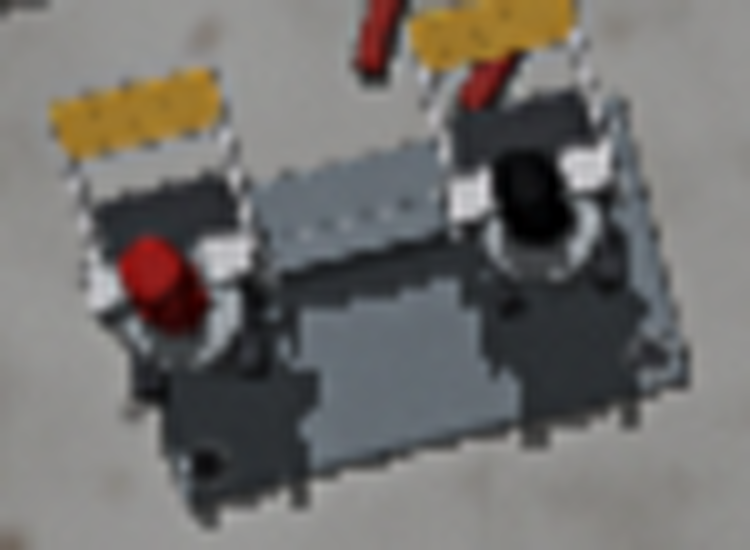

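View pics/t3.png

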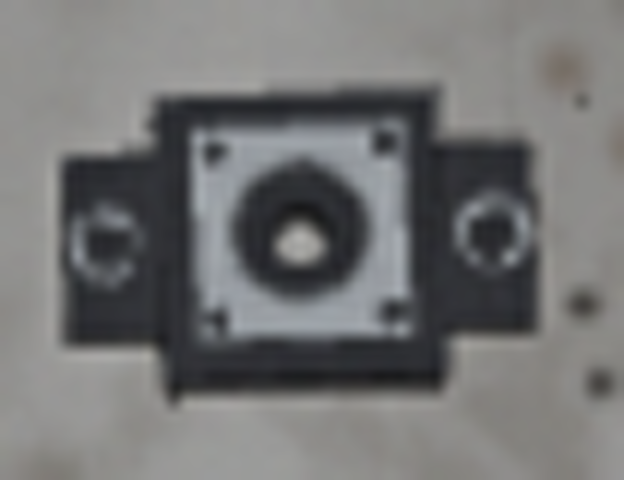

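View pics/s3.png

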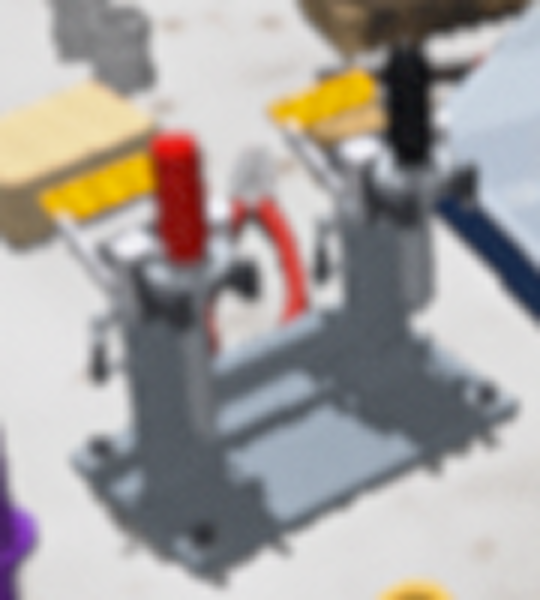

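View pics/s4.png

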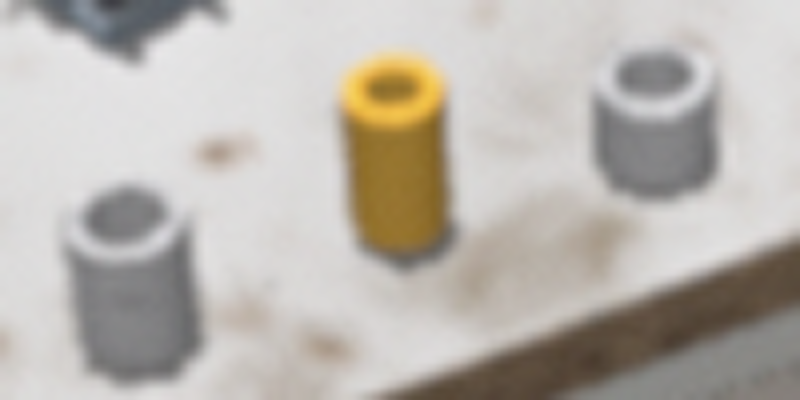

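View pics/t4.png

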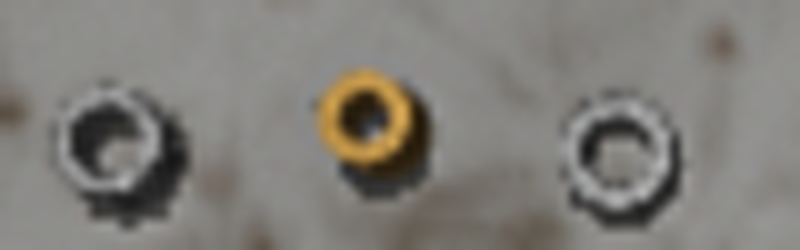

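```bash
python3 - <<'E'
from h import *
d=pickle.load(open('s0.pkl','rb'));T,S=d['top'],d['scene']
print('bush top',tri(T,(256.1,236.35),S,(268.7,265.8)),onz(T,256.1,236.35,.05),onz(S,268.7,265.8,.05))
print('nest',tri(T,(334.6,228.7),S,(353.4,236.6)),onz(T,334.6,228.7,.028),onz(S,353.4,236.6,.028))
print('redtop',tri(T,(239.35,180.75),S,(228.6,187.9)),onz(T,239.35,180.75,.185),onz(S,228.6,187.9,.185))
for n,a,z in(('Ltab',(238.2,165.9),.134),('Rtab',(273.7,157.3),.134)):print(n,onz(T,*a,z))
L=onz(T,238.2,165.9,.134);R=onz(T,273.7,157.3,.134)
y=(L-R)/np.linalg.norm(L-R);yaw=np.arctan2(-y[0],y[1]);x=np.array([np.cos(yaw),np.sin(yaw),0]);print(yaw,L-.06*x,R-.06*x)
seat=L-.06*x
for q in(-.02,0):print(proj(T,seat+[0,0,.034-.009+q]),proj(S,seat+[0,0,.025+q]))
print('steel',onz(T,220+110/10-.5,225+140/10-.5,.042),onz(T,220+618/10-.5,225+148/10-.5,.03))
E
```

```text
bush top (array([0.41991686, 0.22046188, 0.04831234]), np.float64(0.001522951062550598)) [0.41934077 0.21953208 0.05      ] [0.41864418 0.22175249 0.05      ]
nest (array([ 0.44515352, -0.02439948,  0.02621921]), np.float64(0.0015313308831167933)) [ 0.44445368 -0.02494824  0.028     ] [ 0.44376445 -0.02243559  0.028     ]
redtop (array([0.56531535, 0.25059651, 0.18262932]), np.float64(0.0003218655386799844)) [0.56467164 0.24997273 0.185     ] [0.56150598 0.25183912 0.185     ]
Ltab [0.62266015 0.26501032 0.134     ]
Rtab [0.64874684 0.15885724 0.134     ]
0.24097086698305464 [0.56439374 0.25069159 0.134     ] [0.59048043 0.14453851 0.134     ]
[242.10304113 184.43802628] [230.54974642 204.15765404]
[240.82223572 182.90832041] [229.73946783 196.89629523]
steel [0.41399102 0.30046798 0.042     ] [0.41166612 0.14312816 0.03      ]
```

```bash
cat > go.py <<'E'
import sys,numpy as np
from station import *
from scipy.spatial.transform import Rotation as Ro
def info(t=None,psi=None):
    s=sense();R=Ro.from_euler('xyz',s['tool_rot']);p=np.array(s['eef_pos'])
    print('t',round(s['time_s'],2),'p',p.round(4),'rpy',np.array(s['tool_rot']).round(4),'F',np.array(s['ft_force']).round(1),'w',round(s['gripper_width'],4),'q',np.array(s['joint_positions']).round(2))
    if t is not None:
        print('shift cm',(R.inv().apply(np.array(t)-p)*100).round(2))
        if psi is None: psi=s['tool_rot'][2]
        print('turn deg',np.degrees((R.inv()*Ro.from_euler('xyz',[np.pi,0,psi])).as_rotvec()).round(2))
if __name__=='__main__':
    a=[float(x) for x in sys.argv[1:]]
    info(a[:3] if len(a)>=3 else None,a[3] if len(a)>3 else None)
E
python3 go.py .419 .2205 .10
```

```text
t 0.1 p [0.236  0.4965 0.2307] rpy [-3.1405e+00 -2.0000e-04  2.6978e+00] F [ 0.2 -1.1 -0.1] w 0.0854 q [0.97 0.26 0.02 1.33 0.   1.42]
shift cm [-28.38 -17.06  13.09]
turn deg [-0.06 -0.01  0.  ]
```

Call:
arm_command:
  targets:
    - [[-2.8,-1.7,0],[0,0,0],-0.3]
    - [[-5.7,-3.4,0],[0,0,0],-0.3]
    - [[-8.5,-5.1,0],[0,0,0],-0.3]
    - [[-11.4,-6.8,0],[0,0,0],-0.3]
    - [[-14.2,-8.5,0],[0,0,0],-0.3]
    - [[-17,-10.2,1],[0,0,0],-0.3]
    - [[-20,-12,3],[0,0,0],-0.3]
    - [[-23,-13.8,5.5],[0,0,0],-0.3]
    - [[-26,-15.6,8.5],[0,0,0],-0.3]
    - [[-28.4,-17.1,11],[0,0,0],-0.3]
  newtons: 40

```text
time_s: 0.93
eef_pos: [0.4191, 0.22, 0.1216]
tool_rot: [3.141, 0.001, 2.698]
ft_force: [0.2, 0.3, 0.6]
gripper_width: 0.0554
```

```bash
python3 - <<'E'
from h import *
from station import *
d={n:snapshot(n) for n in('scene','top')}
pickle.dump(d,open('s1.pkl','wb'))
crop(d['scene'],180,180,330,305,5,'pics/s10.png')
crop(d['top'],220,180,300,250,8,'pics/t10.png')
import go;go.info([.419,.2205,.014],2.6978)
E
```

```text
t 1.03 p [0.4183 0.2178 0.1186] rpy [-3.1367 -0.004   2.6934] F [-0.5 -0.3  1.1] w 0.056 q [ 0.3   0.19 -0.36  1.02 -0.    0.75]
shift cm [1.000e-02 3.200e-01 1.046e+01]
turn deg [-0.28 -0.23 -0.25]
```

View pics/s10.png

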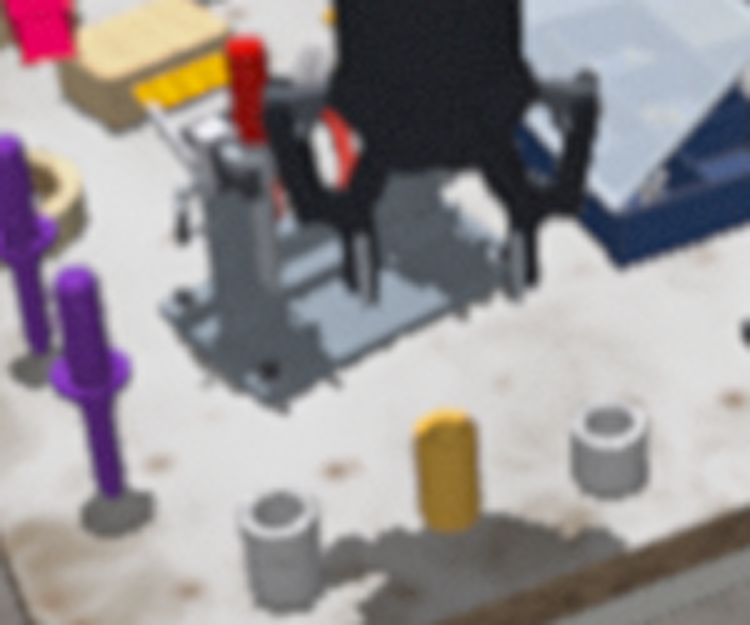

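View pics/t10.png

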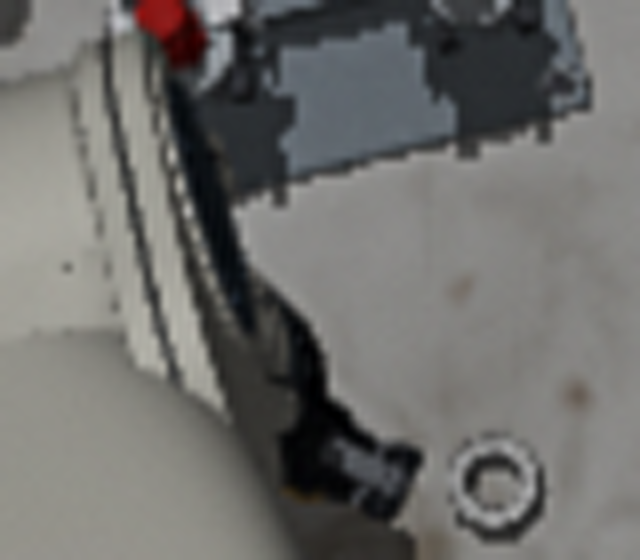

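Call:
arm_command:
  targets:
    - [[0,0,1],[0,0,0],-0.3]
    - [[0,0,2],[0,0,0],-0.3]
    - [[0,0,3],[0,0,0],-0.3]
    - [[0,0,4],[0,0,0],-0.3]
    - [[0,0,4.7],[0,0,0],-0.3]
    - [[0,0,5.2],[0,0,0],-0.3]
    - [[0,0,5.5],[0,0,0],-0.3]
    - [[0,0,5.5],[0,0,0],-0.3]
    - [[0,0,5.5],[0,0,0],-0.3]
    - [[0,0,5.5],[0,0,0],-0.3]

```text
time_s: 1.87
eef_pos: [0.4187, 0.2216, 0.0679]
tool_rot: [3.141, 0.0, 2.698]
ft_force: [-0.2, -0.2, -0.4]
gripper_width: 0.0559
```

```bash
python3 - <<'E'
from h import *
from station import *
import go;go.info([.419,.2205,.014],2.6978)
d={n:snapshot(n) for n in('scene',)}
crop(d['scene'],200,180,330,305,5,'pics/s11.png')
E
```

```text
t 1.87 p [0.4187 0.2216 0.0679] rpy [3.1411e+00 5.0000e-04 2.6978e+00] F [-0.2 -0.2 -0.4] w 0.0559 q [ 0.31  0.24 -0.45  0.88  0.    0.75]
shift cm [-0.07 -0.09  5.39]
turn deg [0.03 0.03 0.  ]
```

View pics/s11.png

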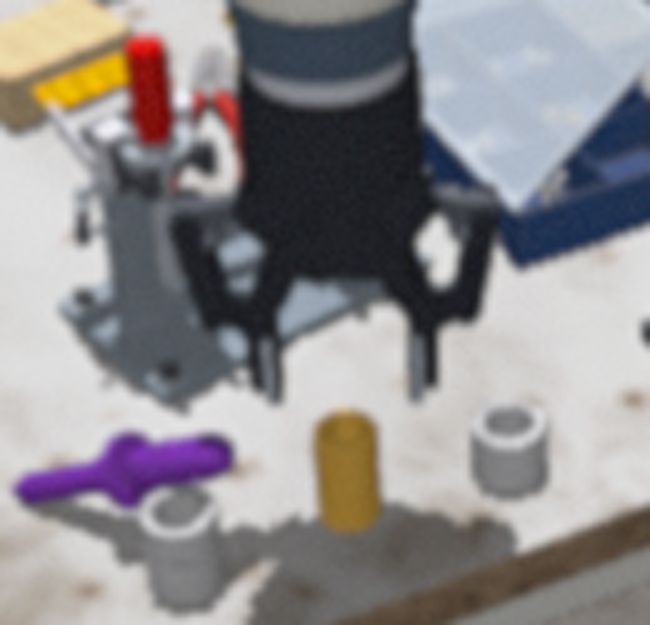

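```bash
python3 - <<'E'
from h import *
from station import *
d={n:snapshot(n) for n in('scene','top')}
for n in d: cv2.imwrite(f'pics/{n}12.png',d[n]['img'][:,:,::-1])
E
```

```text
(no output)
```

View pics/scene12.png

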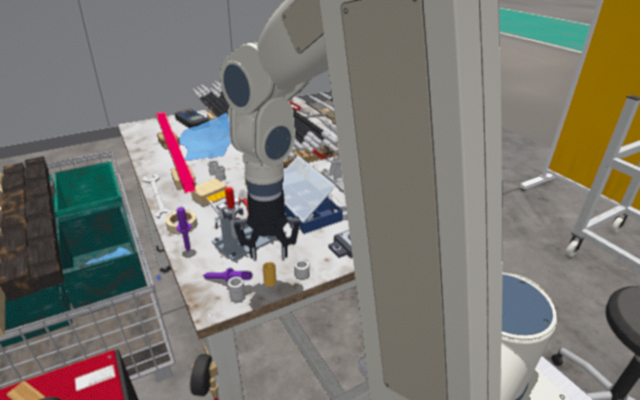

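View pics/top12.png

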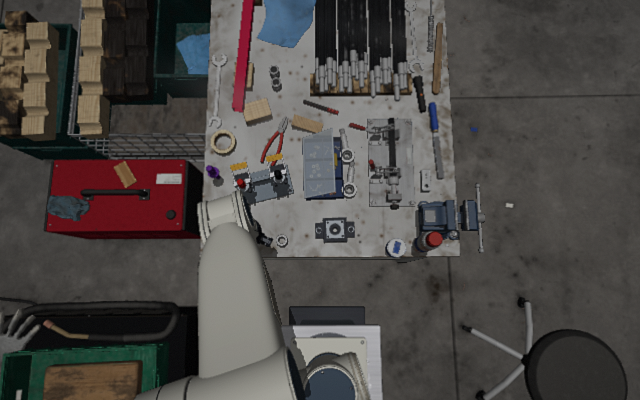

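```bash
python3 - <<'E'
from h import *
from m import blobs
from station import *
d0=pickle.load(open('s0.pkl','rb'));T,S=d0['top'],d0['scene']
print('pin base',onz(S,202.4,279,0),'top',tri(T,(209.1,206.1),S,(195,234.5)))
d1=pickle.load(open('s1.pkl','rb'))['scene']
d2=snapshot('scene')
for p in(S,d1,d2):
    print([(b[0],b[1][:5]) for b in blobs(p,(130,100,40),(150,255,255),(150,190,300,305))])
print(d1['tvec']-S['tvec'],d2['tvec']-S['tvec'])
for q in((208,276),(246,270)):print(onz(d2,*q,.01))
E
```

```text
pin base [0.5014105 0.355044  0.       ] top (array([0.5031394 , 0.35133325, 0.12564269]), np.float64(0.004518189633685342))
[([183.2, 225.7], [177, 207, 14, 44, 307]), ([197.3, 253.3], [190, 234, 16, 45, 337])]
[([183.2, 225.6], [177, 207, 14, 44, 309]), ([197.4, 253.3], [190, 234, 16, 45, 340])]
[([183.2, 225.6], [177, 207, 14, 44, 300]), ([237.2, 272.8], [210, 262, 50, 23, 332])]
[0. 0. 0.] [0. 0. 0.]
[0.49407966 0.34265207 0.01      ]
[0.47269847 0.2579095  0.01      ]
```

```bash
python3 - <<'E'
from h import *
from station import *
p=snapshot('scene')
crop(p,200,230,330,305,6,'pics/s13.png')
print(sense()['time_s'],sense()['ft_force'])
E
```

```text
2.1167 [-0.15374327 -0.87885162 -0.19581668]
```

View pics/s13.png

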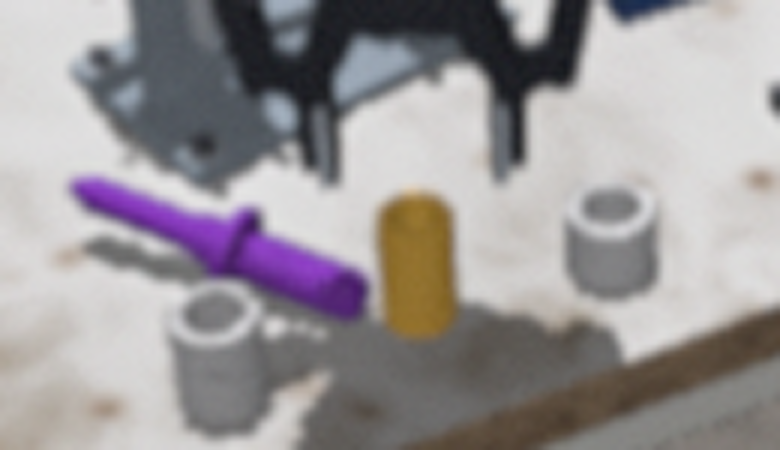

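```bash
python3 - <<'E'
from h import *
from m import blobs
from station import *
for i in range(6):
    p=snapshot('scene')
    print(round(sense()['time_s'],2),[(b[0],b[1][:5]) for b in blobs(p,(130,100,40),(150,255,255),(190,230,300,305))],[(b[0],b[1][:5]) for b in blobs(p,(15,120,90),(28,255,255),(250,250,300,305))])
crop(p,200,230,330,305,6,'pics/s14.png')
E
```

```text
2.17 [([239.6, 270.2], [215, 258, 46, 25, 350])] [([269.2, 274.1], [264, 263, 12, 23, 237])]
2.22 [([240.4, 269.6], [216, 257, 45, 25, 345])] [([269.2, 274.0], [264, 263, 12, 23, 235])]
2.27 [([240.5, 269.0], [218, 256, 43, 26, 356])] [([269.2, 274.0], [264, 263, 12, 23, 235])]
2.32 [([240.6, 268.7], [218, 256, 43, 26, 355])] [([269.2, 274.1], [264, 263, 12, 23, 236])]
2.37 [([240.5, 268.4], [218, 255, 43, 27, 357])] [([269.2, 274.1], [264, 263, 12, 23, 236])]
2.42 [([240.6, 268.6], [218, 256, 43, 26, 356])] [([269.2, 274.1], [264, 263, 12, 23, 236])]
```

View pics/s14.png

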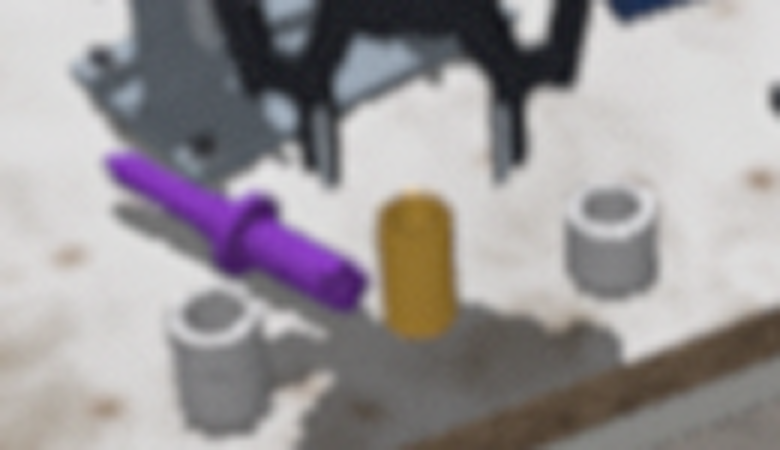

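```bash
python3 - <<'E'
from h import *
from station import *
p=snapshot('scene')
for q,z in(((218.5,257),.02),((241,268),.018),((258,277.5),.0105),((269.5,284),0)):print(onz(p,*q,z).round(3))
E
python3 go.py .419 .2205 .014 2.1
```

```text
[0.536 0.303 0.02 ]
[0.476 0.268 0.018]
[0.435 0.243 0.01 ]
[0.414 0.224 0.   ]
t 2.47 p [0.4185 0.2215 0.0675] rpy [3.1416 0.     2.6977] F [-0.4  0.8  0.5] w 0.0554 q [ 0.31  0.24 -0.45  0.88 -0.    0.75]
shift cm [-0.09 -0.07  5.35]
turn deg [ 0.    0.   34.25]
```

Call:
arm_command:
  targets:
    - [[0,0,0],[0,0,-7],-0.3]
    - [[0,0,0],[0,0,-14],-0.3]
    - [[0,0,0],[0,0,-21],-0.3]
    - [[0,0,0],[0,0,-28],-0.3]
    - [[0,0,0],[0,0,-35],-0.3]
    - [[0,0,0],[0,0,-42],-0.3]
    - [[0,0,0],[0,0,-49],-0.3]
    - [[0,0,0],[0,0,-56],-0.3]
    - [[0,0,0],[0,0,-63],-0.3]
    - [[0,0,0],[0,0,-70],-0.3]

```text
time_s: 3.3
eef_pos: [0.4185, 0.2215, 0.0675]
tool_rot: [-3.142, -0.0, -2.358]
ft_force: [-0.9, 0.0, -0.6]
gripper_width: 0.0557
```

```bash
python3 - <<'E'
from h import *
from station import *
p=snapshot('scene')
crop(p,200,180,330,305,6,'pics/s15.png')
import go;go.info([.419,.2205,.014],3.92)
E
```

```text
t 3.35 p [0.4185 0.2215 0.0675] rpy [-3.1416e+00 -1.0000e-04 -2.3486e+00] F [-1.9 -0.2 -0.6] w 0.0555 q [ 0.31  0.24 -0.45  0.88 -0.   -0.48]
shift cm [ 0.03 -0.11  5.35]
turn deg [-0.   -0.    0.83]
```

View pics/s15.png

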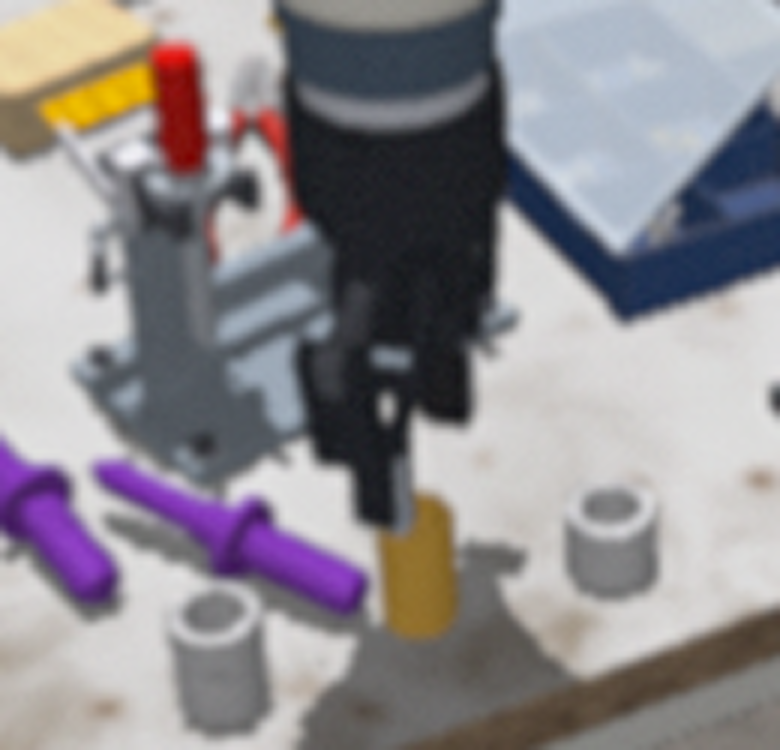

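Call:
arm_command:
  targets:
    - [[0,-0.1,1.3],[0,0,0],-0.3]
    - [[0,-0.1,2.6],[0,0,0],-0.3]
    - [[0,-0.1,3.8],[0,0,0],-0.3]
    - [[0,-0.1,4.8],[0,0,0],-0.3]
    - [[0,-0.1,5.2],[0,0,0],-0.3]
    - [[0,-0.1,5.3],[0,0,0],-0.3]
    - [[0,-0.1,5.3],[0,0,0],0.6]
    - [[0,-0.1,5.3],[0,0,0],0.6]
    - [[0,-0.1,5.3],[0,0,0],0.6]
    - [[0,-0.1,5.3],[0,0,0],0.6]
  newtons: 40

```text
time_s: 4.18
eef_pos: [0.4195, 0.221, 0.0152]
tool_rot: [-3.141, 0.001, -2.364]
ft_force: [-1.2, 0.9, 5.0]
gripper_width: 0.0288
```

```bash
python3 - <<'E'
from h import *
from station import *
p=snapshot('scene')
crop(p,150,180,310,305,5,'pics/s16.png')
import go;go.info()
E
```

```text
t 4.23 p [0.4195 0.221  0.0152] rpy [-3.1411e+00  1.2000e-03 -2.3638e+00] F [-0.6  0.1  5.7] w 0.0289 q [ 0.31  0.3  -0.52  0.74  0.   -0.47]
```

View pics/s16.png

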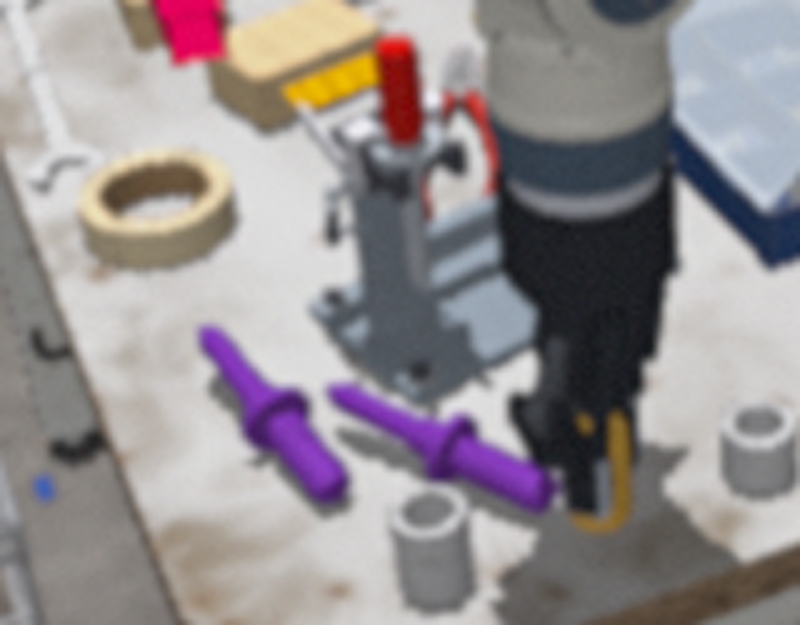

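Call:
arm_command:
  targets:
    - [[0,0,-1],[0,0,0],0.6]
    - [[0,0,-3],[0,0,0],0.6]
    - [[0,0,-5],[0,0,0],0.6]
    - [[0,0,-7],[0,0,0],0.6]
    - [[0,0,-8.5],[0,0,0],0.6]
    - [[0,0,-9],[0,0,0],0.6]
    - [[0,0,-9],[0,0,0],0.6]
    - [[0,0,-9],[0,0,0],0.6]
    - [[0,0,-9],[0,0,0],0.6]
    - [[0,0,-9],[0,0,0],0.6]

```text
time_s: 5.07
eef_pos: [0.4186, 0.2206, 0.1035]
tool_rot: [3.141, -0.002, -2.364]
ft_force: [-0.7, 0.2, -1.9]
gripper_width: 0.0284
```

```bash
python3 - <<'E'
from h import *
from station import *
p=snapshot('scene')
crop(p,150,180,310,305,5,'pics/s17.png')
import go;go.info([.4442,-.0237,.105],-2.3562)
E
```

```text
t 5.12 p [0.4187 0.2206 0.1036] rpy [ 3.1408e+00 -1.6000e-03 -2.3637e+00] F [-0.1  0.7 -2.1] w 0.0287 q [ 0.31  0.21 -0.39  0.98 -0.   -0.47]
shift cm [ 15.33 -19.2   -0.14]
turn deg [ 0.05 -0.09 -0.43]
```

View pics/s17.png

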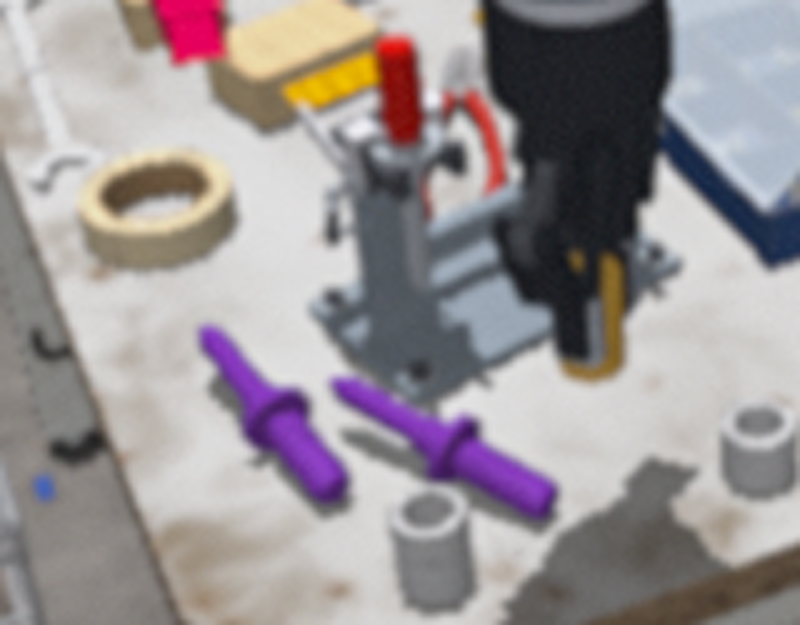

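Call:
arm_command:
  targets:
    - [[1.3,-1.7,0],[0,0,0],0.6]
    - [[3,-3.8,0],[0,0,0],0.6]
    - [[5,-6.3,0],[0,0,0],0.6]
    - [[7,-8.8,0],[0,0,0],0.6]
    - [[9,-11.3,0],[0,0,0],0.6]
    - [[11,-13.8,0],[0,0,0],0.6]
    - [[13,-16.3,0],[0,0,0],0.6]
    - [[14.5,-18.2,0],[0,0,0],0.6]
    - [[15.2,-19.1,0],[0,0,0],0.6]
    - [[15.3,-19.2,0],[0,0,0],0.6]

```text
time_s: 5.95
eef_pos: [0.4451, -0.0251, 0.104]
tool_rot: [3.141, -0.0, -2.367]
ft_force: [-0.2, -0.2, -1.5]
gripper_width: 0.029
```

Call:
arm_command:
  targets:
    - [[0,0,0.5],[0,0,0],0.6]
    - [[0,0,1],[0,0,0],0.6]
    - [[0,0,1.5],[0,0,0],0.6]
    - [[0,0,2],[0,0,0],0.6]
    - [[0,0,2.5],[0,0,0],0.6]
    - [[0,0,3],[0,0,0],0.6]
    - [[0,0,3],[0,0,0],0.6]
    - [[0,0,3],[0,0,0],0.6]
    - [[0,0,3],[0,0,0],0.6]
    - [[0,0,3],[0,0,0],0.6]

```text
time_s: 6.78
eef_pos: [0.4451, -0.0234, 0.0747]
tool_rot: [-3.141, 0.0, -2.364]
ft_force: [-1.0, 0.4, -3.1]
gripper_width: 0.0288
```

```bash
python3 - <<'E'
from h import *
from station import *
import go;go.info([.4443,-.0235,.037],-2.3562)
p=snapshot('scene');t=snapshot('top')
crop(p,310,170,400,265,6,'pics/s18.png')
crop(t,300,200,372,255,10,'pics/t18.png')
pickle.dump({'scene':p,'top':t},open('s18.pkl','wb'))
E
```

```text
t 6.78 p [ 0.4451 -0.0234  0.0747] rpy [-3.1412e+00  2.0000e-04 -2.3636e+00] F [-1.   0.4 -3.1] w 0.0288 q [-0.24  0.19 -0.5   0.88 -0.   -1.02]
shift cm [0.07 0.05 3.77]
turn deg [-0.02  0.01 -0.43]
```

View pics/s18.png

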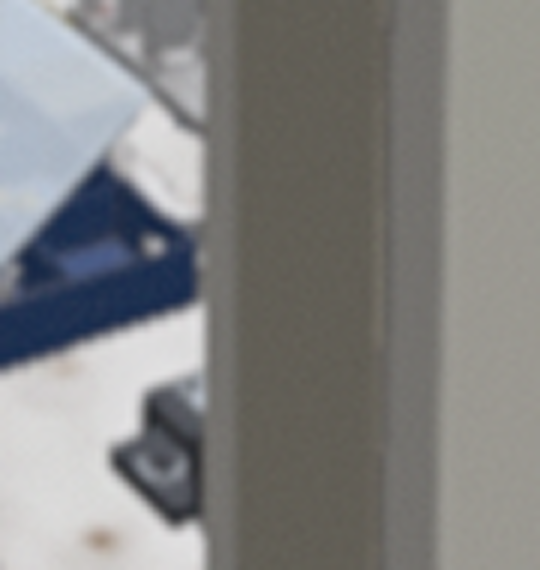

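View pics/t18.png

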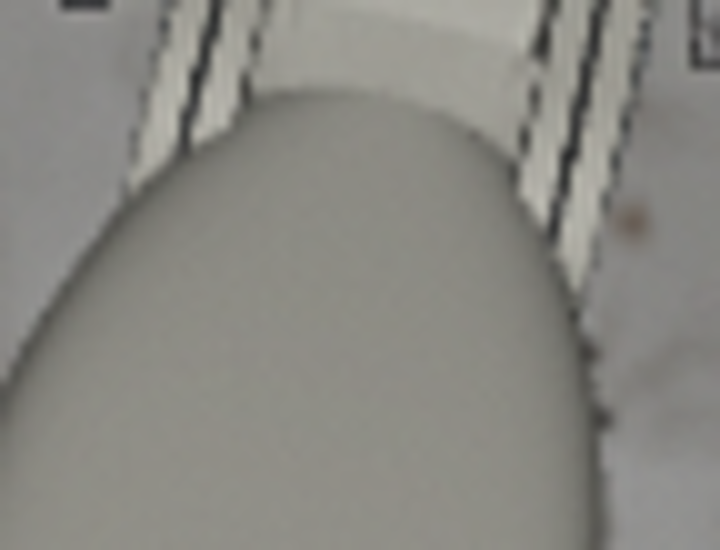

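Call:
arm_command:
  targets:
    - [[0.05,0.05,0.8],[0,0,0],0.6]
    - [[0.05,0.05,1.6],[0,0,0],0.6]
    - [[0.05,0.05,2.4],[0,0,0],0.6]
    - [[0.05,0.05,2.8],[0,0,0],0.6]
    - [[0.05,0.05,3.0],[0,0,0],0.6]
    - [[0.05,0.05,3.15],[0,0,0],0.6]
    - [[0.05,0.05,3.3],[0,0,0],0.6]
    - [[0.05,0.05,3.45],[0,0,0],0.6]
    - [[0.05,0.05,3.6],[0,0,0],0.6]
    - [[0.05,0.05,3.6],[0,0,0],0.6]

```text
time_s: 7.72
eef_pos: [0.4442, -0.0234, 0.0384]
tool_rot: [-3.142, 0.0, -2.364]
ft_force: [-0.0, 0.4, -2.4]
gripper_width: 0.0288
```

Call:
arm_command:
  targets:
    - [[0,0,0.1],[0,0,0],0.6]
    - [[0,0,0.1],[0,0,0],-0.3]
    - [[0,0,0.1],[0,0,0],-0.3]
    - [[0,0,0.1],[0,0,0],-0.3]
    - [[0,0,0.1],[0,0,0],-0.3]
    - [[0,0,-1.5],[0,0,0],-0.3]
    - [[0,0,-4],[0,0,0],-0.3]
    - [[0,0,-7],[0,0,0],-0.3]
    - [[0,0,-10],[0,0,0],-0.3]
    - [[0,0,-13],[0,0,0],-0.3]

```text
time_s: 8.55
eef_pos: [0.4439, -0.0233, 0.17]
tool_rot: [-3.142, 0.0, -2.364]
ft_force: [0.6, -0.6, -0.8]
gripper_width: 0.0557
```

```bash
python3 go.py .627 .266 .21 3.3826
```

```text
t 8.55 p [ 0.4439 -0.0233  0.17  ] rpy [-3.1416  0.     -2.3636] F [ 0.6 -0.6 -0.8] w 0.0557 q [-0.24  0.11 -0.33  1.13 -0.   -1.02]
shift cm [-33.34   7.76  -4.  ]
turn deg [-0.    0.   30.76]
```

Call:
arm_command:
  targets:
    - [[-1,0.2,-3],[0,0,3],1]
    - [[-4,1,-6],[0,0,6],1]
    - [[-7.5,1.8,-8],[0,0,9],1]
    - [[-11.5,2.7,-8],[0,0,12],1]
    - [[-15.5,3.6,-8],[0,0,16],1]
    - [[-19.5,4.6,-8],[0,0,20],1]
    - [[-23.5,5.5,-8],[0,0,24],1]
    - [[-27.5,6.4,-8],[0,0,28],1]
    - [[-31,7.2,-8],[0,0,31],1]
    - [[-33.3,7.8,-8],[0,0,31],1]

```text
time_s: 9.38
eef_pos: [0.6278, 0.2689, 0.2475]
tool_rot: [3.141, -0.0, -2.907]
ft_force: [-0.4, -0.8, -0.0]
gripper_width: 0.0002
```

```bash
python3 - <<'E'
from h import *
from station import *
import go;go.info([.627,.266,.15],3.3826)
p=snapshot('scene');t=snapshot('top')
crop(p,180,100,420,270,3.3,'pics/s20.png')
crop(t,200,120,370,250,4.6,'pics/t20.png')
pickle.dump({'scene':p,'top':t},open('s20.pkl','wb'))
E
```

```text
t 9.38 p [0.6278 0.2689 0.2475] rpy [ 3.1413e+00 -5.0000e-04 -2.9066e+00] F [-0.4 -0.8 -0. ] w 0.0002 q [0.28 0.5  0.43 1.5  0.   0.05]
shift cm [ 0.14 -0.27  9.75]
turn deg [ 0.02 -0.03 -0.35]
```

View pics/s20.png

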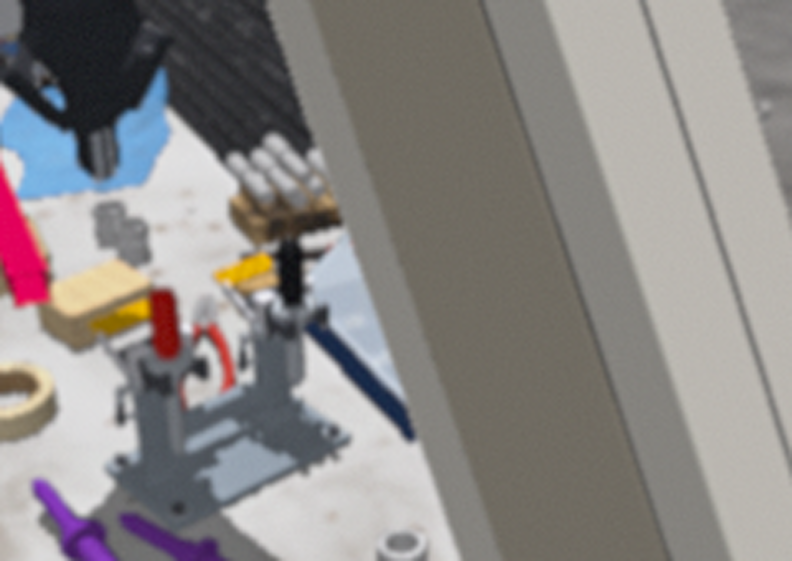

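View pics/t20.png

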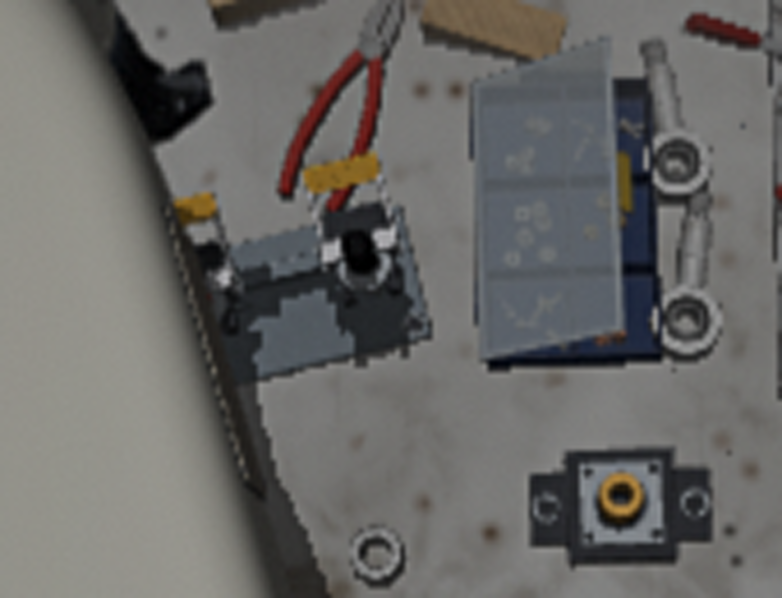

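Call:
arm_command:
  targets:
    - [[0,0,2],[0,0,0],1]
    - [[0,0,4.5],[0,0,0],1]
    - [[0,0,7],[0,0,0],1]
    - [[0,0,8.5],[0,0,0],1]
    - [[0,0,9],[0,0,0],1]
    - [[0,0,9.5],[0,0,0],1]
    - [[0,0,9.5],[0,0,0],1]
    - [[0,0,9.5],[0,0,0],1]
    - [[0,0,9.5],[0,0,0],1]
    - [[0,0,9.5],[0,0,0],1]

```text
time_s: 10.32
eef_pos: [0.6271, 0.266, 0.1546]
tool_rot: [3.142, 0.002, -2.905]
ft_force: [0.8, -1.0, -0.5]
gripper_width: -0.0001
```

```bash
python3 - <<'E'
from h import *
from station import *
import go;go.info([.627,.266,.10],3.3826)
p=snapshot('scene')
crop(p,180,130,280,270,5,'pics/s21.png')
E
```

```text
t 10.32 p [0.6271 0.266  0.1546] rpy [ 3.1415e+00  1.7000e-03 -2.9048e+00] F [ 0.8 -1.  -0.5] w -0.0001 q [0.28 0.51 0.22 1.28 0.   0.04]
shift cm [0.02 0.01 5.46]
turn deg [ 0.    0.1  -0.24]
```

View pics/s21.png

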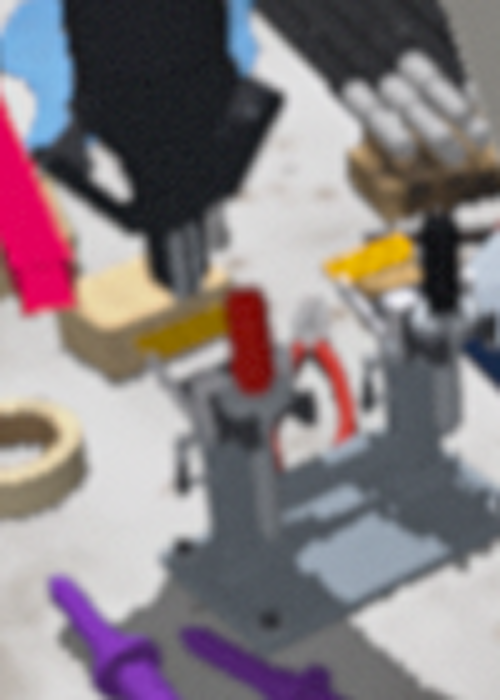

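Call:
arm_command:
  targets:
    - [[0,0,0.8],[0,0,0],1]
    - [[0,0,1.6],[0,0,0],1]
    - [[0,0,2.2],[0,0,0],1]
    - [[0,0,2.8],[0,0,0],1]
    - [[0,0,3.4],[0,0,0],1]
    - [[0,0,4],[0,0,0],1]
    - [[0,0,4.6],[0,0,0],1]
    - [[0,0,5],[0,0,0],1]
    - [[0,0,5.3],[0,0,0],1]
    - [[0,0,5.3],[0,0,0],1]

```text
time_s: 11.2
eef_pos: [0.6263, 0.2658, 0.0995]
tool_rot: [-3.142, -0.002, -2.905]
ft_force: [-0.3, -0.2, 0.4]
gripper_width: 0.0
```

```bash
python3 - <<'E'
from h import *
from station import *
p=snapshot('scene')
crop(p,180,130,280,270,5,'pics/s22.png')
E
```

```text
(no output)
```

View pics/s22.png

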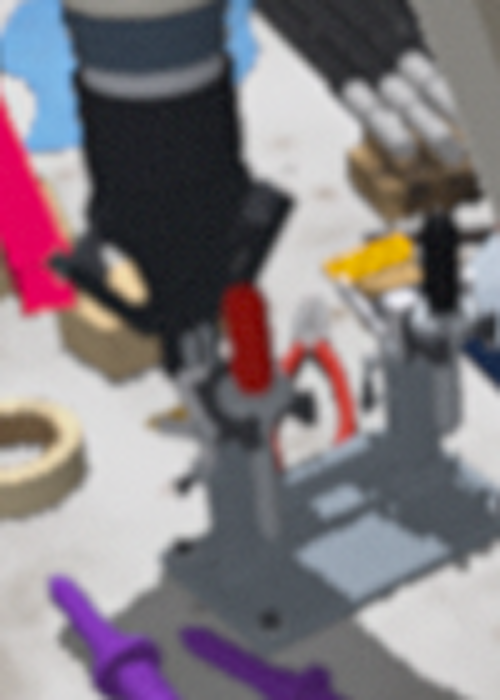

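Call:
arm_command:
  targets:
    - [[0,0,-1],[0,0,0],1]
    - [[0,0,-3],[0,0,0],1]
    - [[0,0,-5],[0,0,0],1]
    - [[0,0,-7.5],[0,0,0],1]
    - [[0,0,-10],[0,0,0],1]
    - [[0,0,-12.5],[0,0,0],0.5]
    - [[0,0,-14.5],[0,0,0],0]
    - [[0,0,-15],[0,0,0],0]
    - [[0,0,-15],[0,0,0],0]
    - [[0,0,-15],[0,0,0],0]

```text
time_s: 12.08
eef_pos: [0.6266, 0.2659, 0.2504]
tool_rot: [-3.142, 0.0, -2.905]
ft_force: [-0.2, 0.1, 0.0]
gripper_width: 0.0429
```

```bash
python3 - <<'E'
from h import *
from station import *
import go;go.info([.564,.2506,.245],3.3826)
p=snapshot('scene');t=snapshot('top')
crop(p,180,130,280,270,5,'pics/s23.png')
crop(p,215,170,265,230,12,'pics/s23b.png')
pickle.dump({'scene':p,'top':t},open('s23.pkl','wb'))
E
```

```text
t 12.08 p [0.6266 0.2659 0.2504] rpy [-3.1416e+00  2.0000e-04 -2.9047e+00] F [-0.2  0.1  0. ] w 0.0429 q [ 0.28  0.49  0.43  1.51 -0.    0.04]
shift cm [ 6.45 -0.02  0.54]
turn deg [-0.    0.01 -0.24]
```

View pics/s23.png

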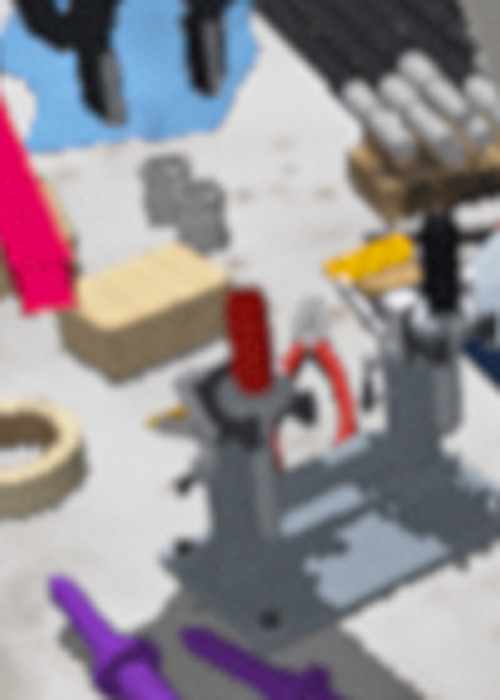

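View pics/s23b.png

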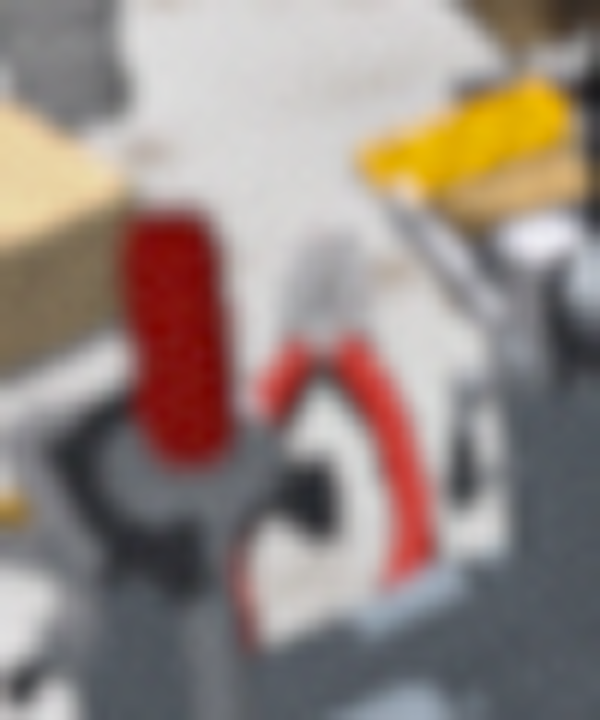

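Call:
arm_command:
  targets:
    - [[1,0,0],[0,0,0],0]
    - [[2.5,0,0],[0,0,0],0]
    - [[4,0,0],[0,0,0],0]
    - [[5.5,0,0],[0,0,0],0]
    - [[6.3,0,0],[0,0,0],0]
    - [[6.45,0,1],[0,0,0],0]
    - [[6.45,0,2.5],[0,0,0],0]
    - [[6.45,0,4],[0,0,0],0]
    - [[6.45,0,4.5],[0,0,0],0]
    - [[6.45,0,4.5],[0,0,0],0]

```text
time_s: 13.02
eef_pos: [0.5633, 0.2505, 0.2036]
tool_rot: [-3.141, -0.003, -2.905]
ft_force: [-0.8, -0.6, -0.2]
gripper_width: 0.043
```

```bash
python3 - <<'E'
from h import *
from station import *
import go;go.info([.564,.2506,.146],3.3826)
p=snapshot('scene')
crop(p,200,150,270,230,8,'pics/s24.png')
E
```

```text
t 13.02 p [0.5633 0.2505 0.2036] rpy [-3.1414 -0.0035 -2.9047] F [-0.8 -0.6 -0.2] w 0.043 q [ 0.28  0.38  0.14  1.33 -0.    0.05]
shift cm [-0.09 -0.01  5.76]
turn deg [-0.01 -0.2  -0.24]
```

View pics/s24.png

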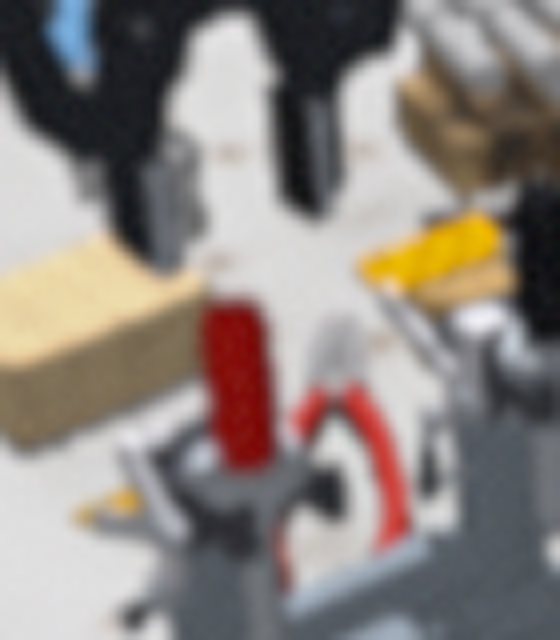

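Call:
arm_command:
  targets:
    - [[0,0,1.2],[0,0,0],0]
    - [[0,0,2.4],[0,0,0],0]
    - [[0,0,3.6],[0,0,0],0]
    - [[0,0,4.6],[0,0,0],0]
    - [[0,0,5.4],[0,0,0],0]
    - [[0,0,5.7],[0,0,0],0]
    - [[0,0,5.7],[0,0,0],0]
    - [[0,0,5.7],[0,0,0],0.4]
    - [[0,0,5.7],[0,0,0],0.8]
    - [[0,0,5.7],[0,0,0],0.8]
  newtons: 60

```text
time_s: 13.9
eef_pos: [0.5644, 0.2509, 0.1493]
tool_rot: [3.142, 0.001, -2.905]
ft_force: [0.4, 0.1, 1.0]
gripper_width: 0.0199
```

Call:
arm_command:
  targets:
    - [[0,0,0],[0,0,0],0.8]
    - [[0,0,0],[0,0,0],0.8]
    - [[0,0,0],[0,0,0],0.8]
    - [[0,0,-0.2],[0,0,0],0.8]
    - [[0,0,-0.4],[0,0,0],0.8]
    - [[0,0,-0.6],[0,0,0],0.8]
    - [[0,0,-0.8],[0,0,0],0.8]
    - [[0,0,-0.8],[0,0,0],0.8]
    - [[0,0,-0.8],[0,0,0],0.8]
    - [[0,0,-0.8],[0,0,0],0.8]

```text
time_s: 14.73
eef_pos: [0.5639, 0.2508, 0.1563]
tool_rot: [-3.142, -0.0, -2.905]
ft_force: [0.7, -0.3, -2.3]
gripper_width: 0.0197
```

```bash
python3 - <<'E'
from h import *
from station import *
import go;go.info()
p=snapshot('scene')
crop(p,200,150,270,230,8,'pics/s25.png')
E
```

```text
t 14.73 p [0.5639 0.2508 0.1563] rpy [-3.1416e+00 -3.0000e-04 -2.9047e+00] F [ 0.7 -0.3 -2.3] w 0.0197 q [0.28 0.4  0.04 1.21 0.   0.05]
```

View pics/s25.png

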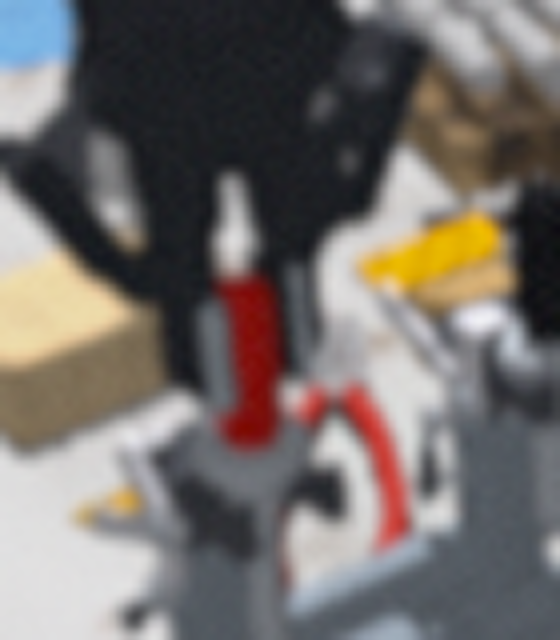

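Call:
arm_command:
  targets:
    - [[0,0,-0.8],[0,0,0],0.8]
    - [[0,0,-1.8],[0,0,0],0.8]
    - [[0,0,-3],[0,0,0],0.8]
    - [[0,0,-4.2],[0,0,0],0.8]
    - [[0,0,-5.6],[0,0,0],0.8]
    - [[0,0,-7],[0,0,0],0.8]
    - [[0,0,-8.5],[0,0,0],0.8]
    - [[0,0,-10],[0,0,0],0.8]
    - [[0,0,-11],[0,0,0],0.8]
    - [[0,0,-11],[0,0,0],0.8]

```text
time_s: 15.62
eef_pos: [0.5647, 0.251, 0.2696]
tool_rot: [3.141, 0.004, -2.905]
ft_force: [0.2, 0.4, -1.4]
gripper_width: 0.0198
```

```bash
python3 - <<'E'
from h import *
from station import *
import go;go.info([.4443,-.0235,.22],-2.905)
p=snapshot('scene');t=snapshot('top')
crop(p,190,130,290,230,6,'pics/s26.png')
crop(t,310,205,360,250,12,'pics/t26.png')
pickle.dump({'scene':p,'top':t},open('s26.pkl','wb'))
E
```

```text
t 15.62 p [0.5647 0.251  0.2696] rpy [ 3.1414  0.0044 -2.9047] F [ 0.2  0.4 -1.4] w 0.0198 q [ 0.28  0.37  0.28  1.48 -0.    0.05]
shift cm [ 18.17 -23.86   4.87]
turn deg [0.01 0.25 0.02]
```

View pics/s26.png

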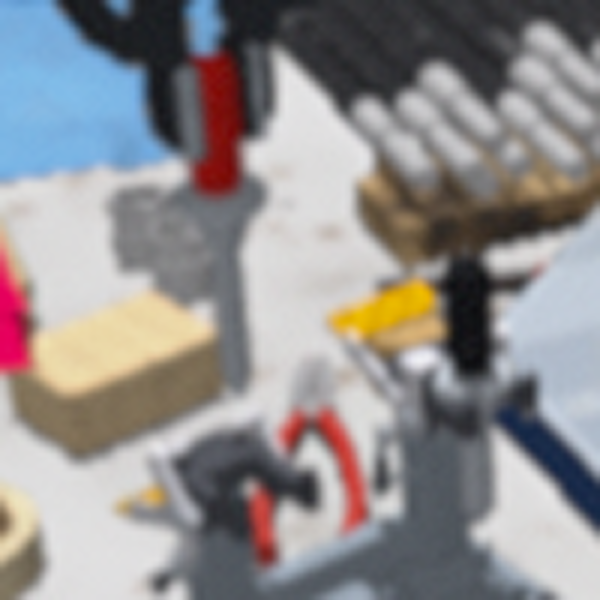

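View pics/t26.png

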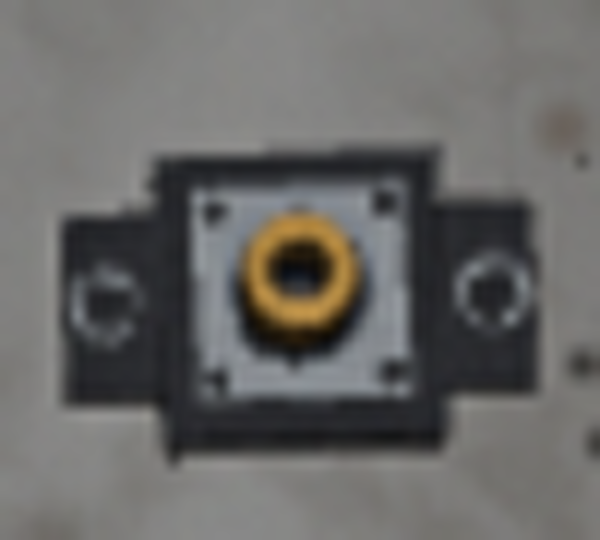

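```bash
python3 - <<'E'
from h import *
d=pickle.load(open('s26.pkl','rb'));T,S=d['top'],d['scene']
print('bush in nest',onz(T,334.54,226.9,.072))
d0=pickle.load(open('s0.pkl','rb'))['top']
print('nest',onz(d0,334.6,228.7,.028))
# brass mask centroid
hsv=cv2.cvtColor(T['img'],cv2.COLOR_RGB2HSV);m=cv2.inRange(hsv,(12,100,60),(30,255,255));m[:215]=0;m[245:]=0;m[:,:320]=0;m[:,350:]=0
c=cv2.findContours(m,cv2.RETR_EXTERNAL,cv2.CHAIN_APPROX_NONE)[0];c=max(c,key=len);print(cv2.boundingRect(c),cv2.minEnclosingCircle(c))
print('tip',onz(S,228.9,194.6,.164),proj(S,[.5645,.251,.164]))
R=np.array([.5647,.251,.0])
for z in(.164,.246,.28):print(z,proj(S,R+[0,0,z]))
E
```

```text
bush in nest [ 0.44461262 -0.02365263  0.072     ]
nest [ 0.44445368 -0.02494824  0.028     ]
(330, 223, 10, 10) ((334.5, 227.5), 4.743516445159912)
tip [0.5669988 0.2513227 0.164    ] [229.39156943 195.06663382]
0.164 [229.36286052 195.02651831]
0.246 [225.86126146 163.32262374]
0.28 [224.33232025 149.28859738]
```

Call:
arm_command:
  targets:
    - [[1,-1.3,0],[0,0,0],0.8]
    - [[3,-4,0],[0,0,0],0.8]
    - [[5.3,-7,0],[0,0,0],0.8]
    - [[7.6,-10,0],[0,0,0],0.8]
    - [[9.9,-13,0],[0,0,0],0.8]
    - [[12.2,-16,0],[0,0,0],0.8]
    - [[14.5,-19,0.5],[0,0,0],0.8]
    - [[16.5,-21.6,1.5],[0,0,0],0.8]
    - [[17.8,-23.3,3],[0,0,0],0.8]
    - [[18.15,-23.85,4.5],[0,0,0],0.8]

```text
time_s: 16.55
eef_pos: [0.4418, -0.0259, 0.2206]
tool_rot: [-3.141, -0.001, -2.907]
ft_force: [0.4, 0.8, -0.5]
gripper_width: 0.0197
```

Call:
arm_command:
  targets:
    - [[0,0,0.5],[0,0,0],0.8]
    - [[0,0,1],[0,0,0],0.8]
    - [[0,0,1.5],[0,0,0],0.8]
    - [[0,0,1.5],[0,0,0],0.8]
    - [[0,0,1.5],[0,0,0],0.8]
    - [[0,0,1.5],[0,0,0],0.8]
    - [[0,0,1.5],[0,0,0],0.8]
    - [[0,0,1.5],[0,0,0],0.8]
    - [[0,0,1.5],[0,0,0],0.8]
    - [[0,0,1.5],[0,0,0],0.8]

```text
time_s: 17.38
eef_pos: [0.4436, -0.0236, 0.2066]
tool_rot: [-3.141, 0.0, -2.905]
ft_force: [-0.1, 0.7, -1.6]
gripper_width: 0.0198
```

```bash
python3 - <<'E'
from h import *
from station import *
import go;go.info([.4444,-.0233,.16],-2.9046)
p=snapshot('scene');t=snapshot('top')
cv2.imwrite('pics/scene27.png',p['img'][:,:,::-1]);crop(t,200,120,370,250,4.6,'pics/t27.png')
E
```

```text
t 17.38 p [ 0.4436 -0.0236  0.2066] rpy [-3.1415e+00  2.0000e-04 -2.9046e+00] F [-0.1  0.7 -1.6] w 0.0198 q [-0.24  0.09 -0.26  1.23 -0.   -0.48]
shift cm [-0.08  0.01  4.66]
turn deg [-0.01  0.01  0.  ]
```

View pics/scene27.png

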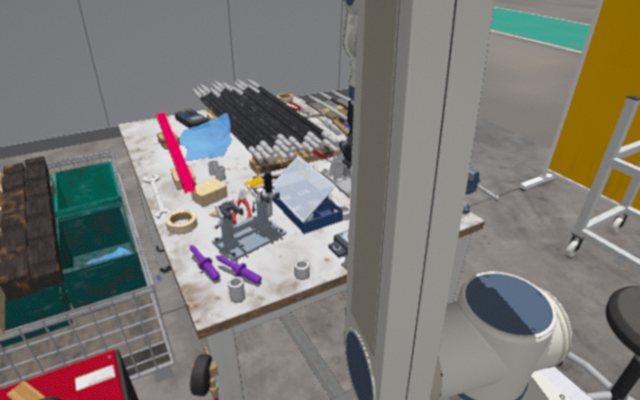

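View pics/t27.png

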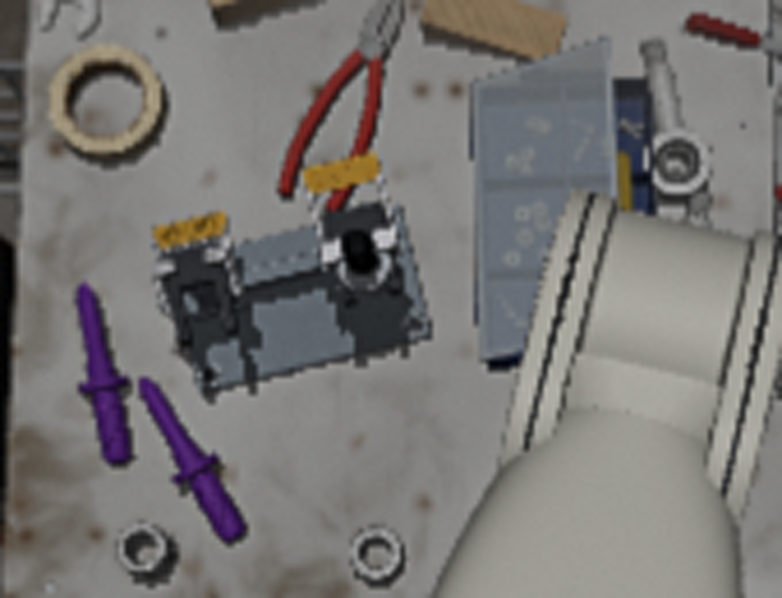

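Call:
arm_command:
  targets:
    - [[-0.06,0,0.6],[0,0,0],0.8]
    - [[-0.06,0,1.2],[0,0,0],0.8]
    - [[-0.06,0,1.8],[0,0,0],0.8]
    - [[-0.06,0,2.3],[0,0,0],0.8]
    - [[-0.06,0,2.7],[0,0,0],0.8]
    - [[-0.06,0,3.1],[0,0,0],0.8]
    - [[-0.06,0,3.5],[0,0,0],0.8]
    - [[-0.06,0,3.9],[0,0,0],0.8]
    - [[-0.06,0,4.2],[0,0,0],0.8]
    - [[-0.06,0,4.2],[0,0,0],0.8]

```text
time_s: 18.32
eef_pos: [0.4439, -0.0234, 0.1639]
tool_rot: [3.141, -0.001, -2.905]
ft_force: [0.4, 0.3, -1.5]
gripper_width: 0.0197
```

Call:
arm_command:
  targets:
    - [[0,0,0.6],[0,0,0],0.8]
    - [[0,0,1.2],[0,0,0],0.8]
    - [[0,0,1.8],[0,0,0],0.8]
    - [[0,0,2.4],[0,0,0],0.8]
    - [[0,0,2.9],[0,0,0],0.8]
    - [[0,0,3.3],[0,0,0],0.8]
    - [[0,0,3.6],[0,0,0],0.8]
    - [[0,0,3.8],[0,0,0],0.8]
    - [[0,0,3.8],[0,0,0],0.8]
    - [[0,0,3.8],[0,0,0],0.8]

```text
time_s: 19.15
eef_pos: [0.4442, -0.0235, 0.1265]
tool_rot: [-3.142, 0.0, -2.905]
ft_force: [0.3, 0.1, -1.3]
gripper_width: 0.0192
```

Call:
arm_command:
  targets:
    - [[0,0,0.2],[0,0,0],0.8]
    - [[0,0,0.4],[0,0,0],0.8]
    - [[0,0,0.6],[0,0,0],0.8]
    - [[0,0,0.8],[0,0,0],0.8]
    - [[0,0,1.0],[0,0,0],0.8]
    - [[0,0,1.2],[0,0,0],0.8]
    - [[0,0,1.35],[0,0,0],0.8]
    - [[0,0,1.5],[0,0,0],0.8]
    - [[0,0,1.5],[0,0,0],0.8]
    - [[0,0,1.5],[0,0,0],0.8]

```text
time_s: 19.98
eef_pos: [0.4441, -0.0235, 0.1114]
tool_rot: [3.141, -0.0, -2.905]
ft_force: [0.7, 0.3, -1.0]
gripper_width: 0.0195
```

Free so far; now the last few millimetres onto the taper.

Call:
arm_command:
  targets:
    - [[0,0,0.05],[0,0,0],0.8]
    - [[0,0,0.1],[0,0,0],0.8]
    - [[0,0,0.15],[0,0,0],0.8]
    - [[0,0,0.2],[0,0,0],0.8]
    - [[0,0,0.25],[0,0,0],0.8]
    - [[0,0,0.3],[0,0,0],0.8]
    - [[0,0,0.35],[0,0,0],0.8]
    - [[0,0,0.4],[0,0,0],0.8]
    - [[0,0,0.4],[0,0,0],0.8]
    - [[0,0,0.4],[0,0,0],0.8]

```text
time_s: 20.82
eef_pos: [0.4454, -0.0234, 0.1093]
tool_rot: [-3.141, 0.004, -2.904]
ft_force: [-0.8, 3.1, 19.0]
gripper_width: 0.0199
```

Call:
arm_command:
  targets:
    - [[0,0,-0.1],[0,0,0],0.8]
    - [[0,0,-0.2],[0,0,0],0.8]
    - [[0,0,-0.2],[0,0,0],0.3]
    - [[0,0,-0.2],[0,0,0],0]
    - [[0,0,-0.2],[0,0,0],0]
    - [[0,0,-0.2],[0,0,0],0]
    - [[0,0,-2],[0,0,0],0]
    - [[0,0,-5],[0,0,0],0]
    - [[0,0,-7],[0,0,0],0]
    - [[0,0,-7],[0,0,0],0]

```text
time_s: 21.65
eef_pos: [0.4457, -0.0239, 0.1809]
tool_rot: [-3.139, 0.005, -2.905]
ft_force: [0.3, -0.4, 0.0]
gripper_width: 0.0429
```

Call:
arm_command:
  targets:
    - [[0,0,-2],[0,0,0],0]
    - [[2,-2,-3],[0,0,0],0]
    - [[4,-4,-3],[0,0,0],0]
    - [[7,-7,-3],[0,0,0],0]
    - [[9,-10,-3],[0,0,0],0]
    - [[9,-13,-3],[0,0,0],0]
    - [[9,-16,-3],[0,0,0],0]
    - [[9,-19,-3],[0,0,0],0]
    - [[9,-22,-3],[0,0,0],0]
    - [[9,-22,-3],[0,0,0],0]

```text
time_s: 22.48
eef_pos: [0.4091, -0.2629, 0.2061]
tool_rot: [-3.141, -0.001, -2.908]
ft_force: [-0.4, 0.5, -1.3]
gripper_width: 0.0428
```

```bash
python3 - <<'E'
from h import *
from station import *
import go;go.info([.4444,-.0235,.20],-2.9046)
p=snapshot('scene');t=snapshot('top')
cv2.imwrite('pics/scene28.png',p['img'][:,:,::-1]);crop(t,310,195,370,250,12,'pics/t28.png');crop(p,320,190,400,265,7,'pics/s28.png')
pickle.dump({'scene':p,'top':t},open('s28.pkl','wb'))
E
```

```text
t 22.48 p [ 0.4091 -0.2629  0.2061] rpy [-3.1411e+00 -7.0000e-04 -2.9076e+00] F [-0.4  0.5 -1.3] w 0.0428 q [-0.74  0.16 -0.17  1.24 -0.   -0.98]
shift cm [-8.99 22.47  0.59]
turn deg [-0.03 -0.04 -0.17]
```

View pics/scene28.png

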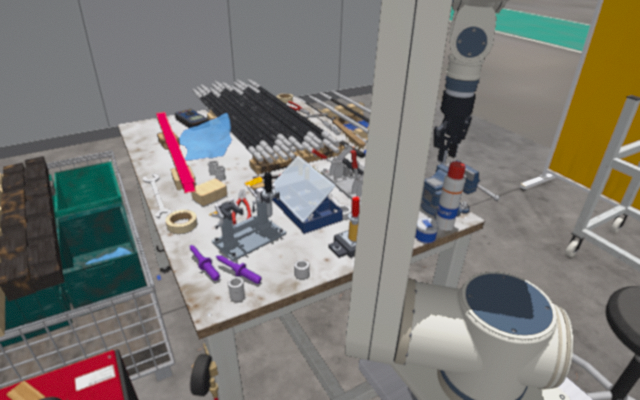

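View pics/t28.png

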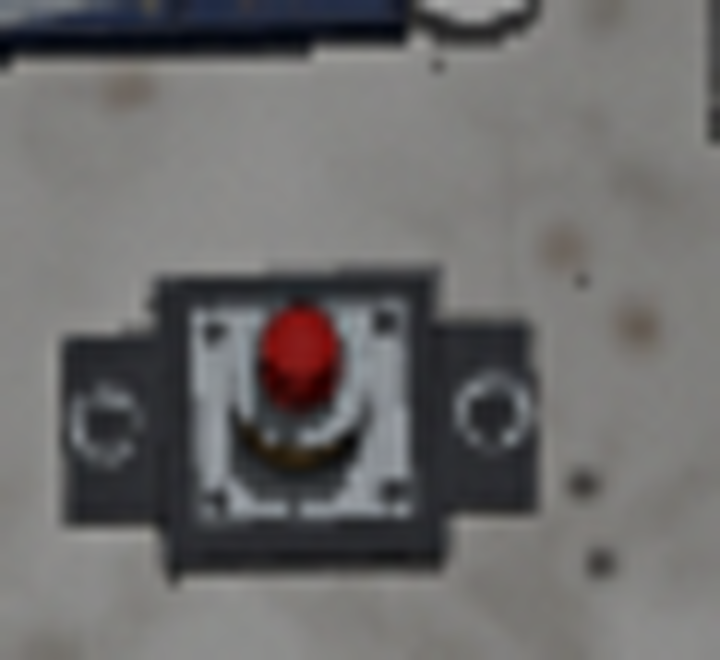

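View pics/s28.png

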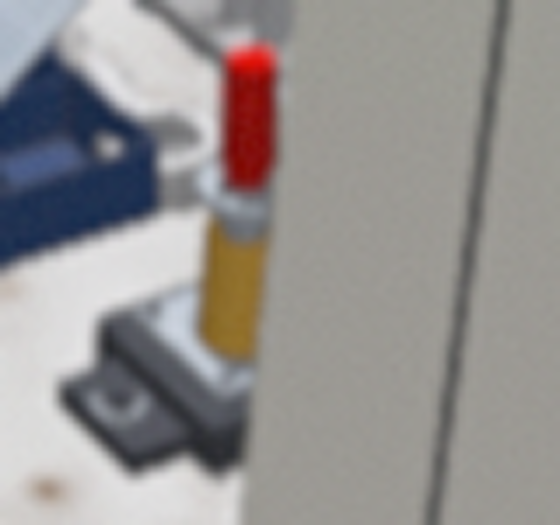

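```bash
python3 - <<'E'
from h import *
d=pickle.load(open('s28.pkl','rb'));T,S=d['top'],d['scene']
print(tri(T,(334.6,222.4),S,(355.5,197.6)))
for z in(.146,.150):
  print(z,proj(T,[.4445,-.0245,z]),proj(S,[.4445,-.0230,z]))
d0=pickle.load(open('s0.pkl','rb'))
for n,r in(('top',(375,225,460,260)),('scene',(410,155,470,250))):
  a=d0[n]['img'][r[1]:r[3],r[0]:r[2]];b=d[n]['img'][r[1]:r[3],r[0]:r[2]]
  cv2.imwrite(f'pics/cmp_{n}.png',cv2.resize(np.hstack([a,b])[:,:,::-1],None,fx=4,fy=4))
E
```

```text
(array([ 0.44862404, -0.0223676 ,  0.14242187]), np.float64(0.0006801681802685452))
0.146 [335.47805085 223.71503362] [356.63402739 197.05136954]
0.15 [335.51598118 223.53019938] [356.74921631 195.629709  ]
```

View pics/cmp_top.png

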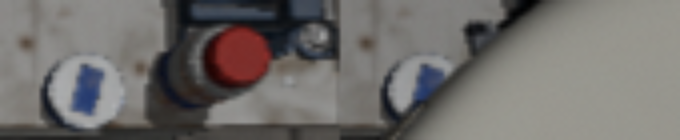

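View pics/cmp_scene.png

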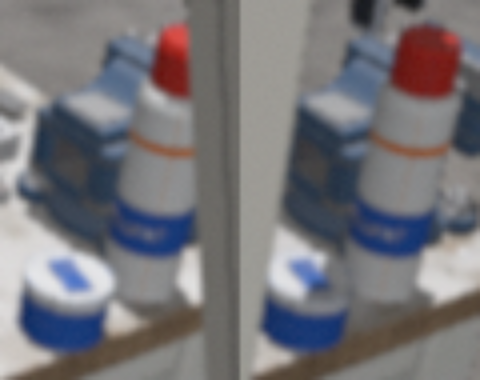

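Call:
arm_command:
  targets:
    - [[0,3,0],[0,0,0],1]
    - [[0,6,0],[0,0,0],1]
    - [[-1,9.5,0],[0,0,0],1]
    - [[-3,13,0],[0,0,0],1]
    - [[-5.5,16.5,0],[0,0,0],1]
    - [[-7.5,19.5,0],[0,0,0],1]
    - [[-8.8,22,0.5],[0,0,0],1]
    - [[-9,22.4,1.5],[0,0,0],1]
    - [[-9,22.4,2.5],[0,0,0],1]
    - [[-9,22.4,3.5],[0,0,0],1]

```text
time_s: 23.42
eef_pos: [0.4424, -0.0177, 0.1719]
tool_rot: [3.141, -0.0, -2.901]
ft_force: [-0.2, 0.2, 0.9]
gripper_width: -0.0002
```

Call:
arm_command:
  targets:
    - [[0,0,0.5],[0,0,0],1]
    - [[0,0,1],[0,0,0],1]
    - [[0,0,1.2],[0,0,0],1]
    - [[0,0,1.4],[0,0,0],1]
    - [[0,0,1.6],[0,0,0],1]
    - [[0,0,1.8],[0,0,0],1]
    - [[0,0,1.9],[0,0,0],1]
    - [[0,0,2],[0,0,0],1]
    - [[0,0,2.1],[0,0,0],1]
    - [[0,0,2.1],[0,0,0],1]

```text
time_s: 24.25
eef_pos: [0.4431, -0.0197, 0.1514]
tool_rot: [3.142, -0.0, -2.905]
ft_force: [-0.2, 0.4, 0.1]
gripper_width: 0.0002
```

Call:
arm_command:
  targets:
    - [[-0.2,-0.4,0],[0,0,0],1]
    - [[-0.2,-0.4,0],[0,0,0],1]
    - [[-0.2,-0.4,0.1],[0,0,0],1]
    - [[-0.2,-0.4,0.2],[0,0,0],1]
    - [[-0.2,-0.4,0.3],[0,0,0],1]
    - [[-0.2,-0.4,0.4],[0,0,0],1]
    - [[-0.2,-0.4,0.5],[0,0,0],1]
    - [[-0.2,-0.4,0.6],[0,0,0],1]
    - [[-0.2,-0.4,0.65],[0,0,0],1]
    - [[-0.2,-0.4,0.65],[0,0,0],1]

```text
time_s: 25.08
eef_pos: [0.4467, -0.0233, 0.1458]
tool_rot: [-3.14, 0.002, -2.905]
ft_force: [-1.9, -0.4, 7.3]
gripper_width: -0.0001
```

Call:
arm_command:
  targets:
    - [[0.1,0,0.05],[0,0,0],1]
    - [[0.1,0,0.1],[0,0,0],1]
    - [[0.1,0,0.15],[0,0,0],1]
    - [[0.1,0,0.15],[0,0,0],1]
    - [[0.1,0,0.15],[0,0,0],1]
    - [[0.1,0,0.15],[0,0,0],1]
    - [[0.1,0,0.15],[0,0,0],1]
    - [[0.1,0,0.15],[0,0,0],1]
    - [[0.1,0,0.15],[0,0,0],1]
    - [[0.1,0,0.15],[0,0,0],1]

```text
time_s: 25.92
eef_pos: [0.4465, -0.0238, 0.1453]
tool_rot: [-3.139, 0.004, -2.905]
ft_force: [-1.3, -0.7, 16.0]
gripper_width: 0.0002
```

Call:
arm_command:
  targets:
    - [[0,0,-1],[0,0,0],1]
    - [[0,0,-3],[0,0,0],1]
    - [[0,0,-6],[0,0,0],1]
    - [[0,0,-9],[0,0,0],1]
    - [[2,-3,-12],[0,0,0],1]
    - [[4,-7,-13],[0,0,0],1]
    - [[6,-11,-13],[0,0,0],1]
    - [[8,-15,-13],[0,0,0],1]
    - [[9,-19,-13],[0,0,0],1]
    - [[9,-22,-13],[0,0,0],1]

```text
time_s: 26.75
eef_pos: [0.4075, -0.2581, 0.2742]
tool_rot: [-3.141, 0.001, -2.905]
ft_force: [2.2, 0.3, 0.3]
gripper_width: -0.0001
```

```bash
python3 - <<'E'
from h import *
from station import *
import go;go.info()
p=snapshot('scene');t=snapshot('top')
cv2.imwrite('pics/top30.png',t['img'][:,:,::-1]);crop(t,310,195,370,250,12,'pics/t30.png');crop(p,320,190,400,265,7,'pics/s30.png')
pickle.dump({'scene':p,'top':t},open('s30.pkl','wb'))
E
```

```text
t 26.75 p [ 0.4075 -0.2581  0.2742] rpy [-3.1405e+00  5.0000e-04 -2.9052e+00] F [2.2 0.3 0.3] w -0.0001 q [-0.74  0.13 -0.03  1.4  -0.   -0.98]
```

View pics/t30.png

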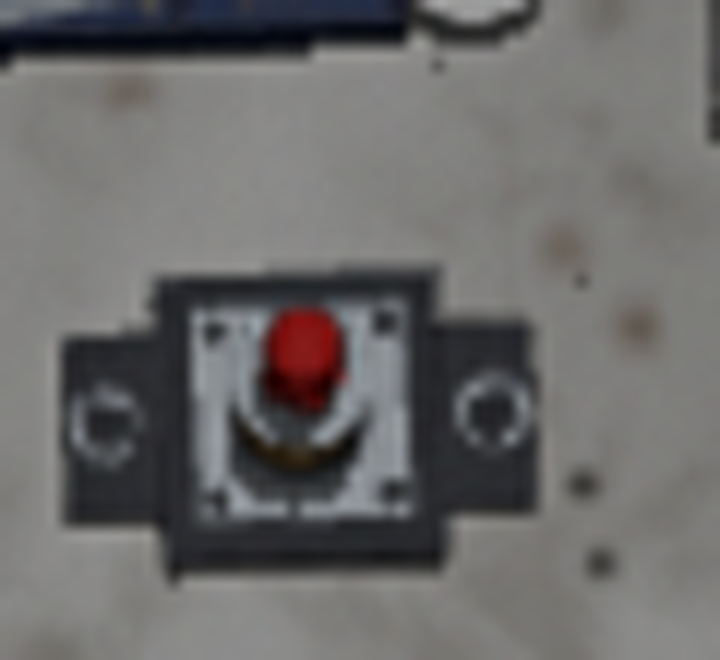

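View pics/s30.png

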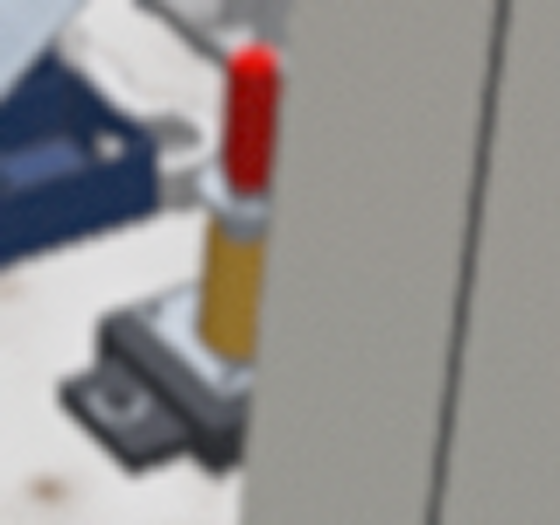

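View pics/top30.png

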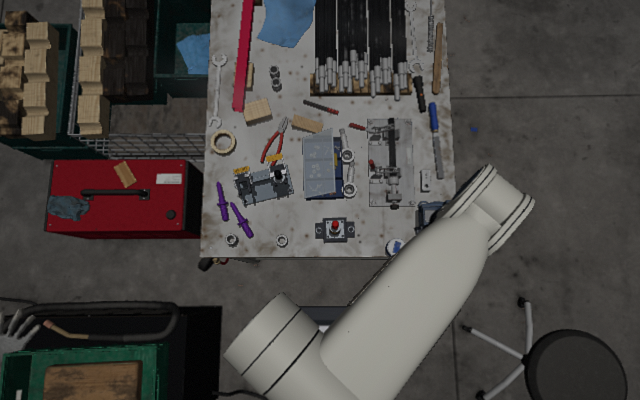

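```bash
python3 - <<'E'
from h import *
from m import blobs
from station import *
p=snapshot('scene');t=snapshot('top')
b=max(blobs(p,(0,170,60),(6,255,255),(340,185,365,225)),key=lambda b:b[1][4]);print(b[1])
m=b[3]
L=[(y,np.nonzero(m[y])[0].min(),np.nonzero(m[y])[0].max()) for y in range(b[1][1],b[1][1]+b[1][3])];print(L)
for z in(.098,.12,.146):print(proj(p,[.4448,-.0235,z]))
for z in(.098,.146):print('top',proj(t,[.4448,-.0248,z]))
for b in blobs(t,(0,170,40),(6,255,255),(325,215,345,235),8):print(b[0],b[1])
crop(t,220,140,300,215,9,'pics/t31.png')
E
```

```text
[353, 197, 6, 20, 104]
[(197, np.int64(356), np.int64(357)), (198, np.int64(354), np.int64(358)), (199, np.int64(353), np.int64(358)), (200, np.int64(353), np.int64(358)), (201, np.int64(353), np.int64(358)), (202, np.int64(353), np.int64(358)), (203, np.int64(353), np.int64(358)), (204, np.int64(353), np.int64(358)), (205, np.int64(353), np.int64(358)), (206, np.int64(353), np.int64(358)), (207, np.int64(353), np.int64(358)), (208, np.int64(353), np.int64(358)), (209, np.int64(353), np.int64(358)), (210, np.int64(353), np.int64(358)), (211, np.int64(353), np.int64(357)), (212, np.int64(353), np.int64(357)), (213, np.int64(353), np.int64(357)), (214, np.int64(353), np.int64(357)), (215, np.int64(353), np.int64(357)), (216, np.int64(355), np.int64(355))]
[355.38733854 213.53143779]
[355.99861113 206.0333856 ]
[356.73776548 196.94218331]
top [335.13976089 225.74524482]
top [335.5805932 223.6114689]
[334.7, 224.4] [332, 221, 6, 8, 39]
```

View pics/t31.png

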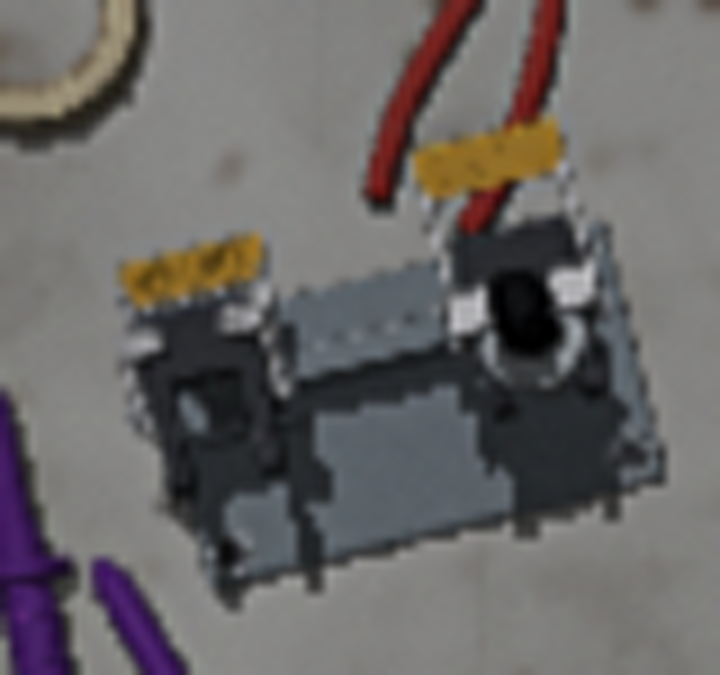

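```bash
python3 -c "
from station import *
s=sense();print(s['time_s'],s['ft_force'],abs(s['qd']).max());print(hand_in())"
```

```text
26.95 [-0.66349438 -0.35739126  0.89293805] 0.038914818328401685
the job is handed in; nothing more can be done
None
```

The job is handed in at 26.95 s. The brass bush stands upright in the nest recess and the red pin sits home in it, but both purple look-alike pins toppled along the way.

**What I did, in order:**
1. I picked up the brass bush and stood it in the recess.
2. I pressed the left keeper's tab until it snapped open, and it stayed open.
3. I lifted the red pin straight up off its hook and lowered it through the bush onto its taper with about 19 N.
4. I let go, pressed the handle's top with the shut fingers at about 16 N, and moved the arm clear.

**Last checks:**
- **Pin height:** the top of the handle met the fingers at z = 0.1453–0.1458 m, against 0.146 m when home.
- **Pin position:** in both pictures the handle lies within about 1 pixel of where an upright, seated pin should appear. A tilt of up to about 1–2° can't be ruled out.
- **Triangulation:** one earlier check put the handle top about 4 mm too far forward and 3.5 mm too low. It disagreed with the press contact and the later pictures, so I went by those.
- **Other parts:** the black pin hangs behind its shut keeper. The spray can and dip tin stood where they were when last seen clearly. The arm hid the can in the final top view.

**What went wrong:**
- **First purple pin:** it fell while the gripper was moving down, about 15 cm away from it.
- **Second purple pin:** it fell between t ≈ 2.4 and 3.3 s, while the gripper was only turning on the spot.
- **Cause and state:** I saw no contact in the pictures or the wrist force, but I don't know why they fell. Both came to rest on the bench. I did not touch them, so they still lie there.

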